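Pack the spare amplifier cassettes into the clip-lid transit crate

TASK

Pack the spare amplifier cassettes for transport: flip both sprung clips outward off the ends of the crate's lid, lift the lid off and stand it on the bench, and stand every flat cassette that lies on the bench upright on its short edge in the crate's slots, one to a slot. Then put the lid back fully home on the crate and flip both clips shut over its edges. Leave the other things on the bench alone.

Things in the scene. Friction and masses are not known exactly. Their poses are not given: they have to be found in the camera images.
- crate: grey plastic transit crate fixed to the bench, open-topped base 82 mm (x) by 170 mm (y), walls 55 mm high, 4 mm thick (end walls 12). Origin under its centre, z up. Holds four slots in a row along y (see slot0) and has a sprung clip on each end wall. A flange all round, 102 by 190 mm, top at z 47 mm, carries the lid's lower edge; the walls above it locate the lid with 3 mm play each side
- slot0 (a point): centre of a cassette when it stands home in slot 0, the slot nearest crate -y: 50 mm above the slot's floor, 56 mm above the bench; axes as the crate. Slots are 40 mm apart, each 26 mm wide (y), 74 mm long (x). The black dividers between them are 14 mm thick up to z 40 mm, then 8 mm thick up to z 46 mm
- slot1 (a point): the same for slot 1, counted toward crate +y
- slot2 (a point): the same for slot 2, counted toward crate +y
- slot3 (a point): the same for slot 3, counted toward crate +y
- lid_home (a point): where lid_grip is when the lid is fully home: on the crate's vertical centre line, 142 mm above the bench; axes as the crate. The lid's flat top is then 117 mm above the bench
- lid_grip (a point): centre of the lid's handle. Lid: loose grey cover 95 mm (x) by 183 mm (y), open below, 70 mm high, 0.28 to 0.42 kg, z up, either way round. Handle: black bar along y over the middle of the top, 102 mm long, 22 mm wide (x), 14 mm high, centre 25 mm above the flat top and 95 mm above the lower edge, open beneath for y within 39 mm of its middle. Starts on the crate under the clips
- clip_left (a joint): angle of the sprung clip on the crate's +y end, hinged about crate x: 0 = shut over the lid's edge, 0.75 = fully open, leaning outward. An over-centre spring pulls it to the nearer end (dead centre 0.375) and holds it there: starting it takes about 4 N across the tab, less further on; past the middle it snaps over. To shut it, push the tab's outer side inward while moving up, since its tip rises as it turns
- clip_right (a joint): the same for the clip on the crate's -y end (opens toward crate -y)
- clip_left_tab (a point): centre of the clip's black thumb tab, which moves with the clip: 50 mm (x) by 8 mm thick (y) by 30 mm high (z). Shut, it stands upright 100 mm from the crate's centre, centre 138.5 mm above the bench, free on both faces above a 5 mm thick lip (top at 123.5 mm) that reaches 18 mm inward over the lid's edge. Open, its centre is about 79 mm outboard of the hinge, 103 mm above the bench
- clip_right_tab (a point): the same for the other clip
- clip_left_hinge (a point): middle of the left clip's hinge axis, on the crate 88 mm from its centre toward +y, 36 mm above the bench. When shut, the tab's centre is 102.5 mm above and 12 mm outboard of it. Two wire legs, 56 mm apart, join tab and hinge, 12 mm outboard
- clip_right_hinge (a point): the same for the right clip, toward -y
- cassette0_mid (a point): centre of a flat aluminium amplifier cassette with black end bands, a plain closed box 100 mm (x) by 66 mm (y) by 18 mm (z), 0.11 to 0.22 kg; either face and either end may be up. Lies flat on the bench at the start, its centre 9 mm up. Two to four cassettes are present
- cassette1_mid (a point): centre of a flat aluminium amplifier cassette with black end bands, a plain closed box 100 mm (x) by 66 mm (y) by 18 mm (z), 0.11 to 0.22 kg; either face and either end may be up. Lies flat on the bench at the start, its centre 9 mm up. Two to four cassettes are present
- cassette2_mid (a point): centre of a flat aluminium amplifier cassette with black end bands, a plain closed box 100 mm (x) by 66 mm (y) by 18 mm (z), 0.11 to 0.22 kg; either face and either end may be up. Lies flat on the bench at the start, its centre 9 mm up. Two to four cassettes are present
- cassette3_mid (a point): centre of a flat aluminium amplifier cassette with black end bands, a plain closed box 100 mm (x) by 66 mm (y) by 18 mm (z), 0.11 to 0.22 kg; either face and either end may be up. Lies flat on the bench at the start, its centre 9 mm up. Two to four cassettes are present
- tape: bystander: roll of black tape lying flat, 60 mm across, 19 mm high; origin under its centre
- driver: bystander: screwdriver 170 mm long, 26 mm thick, lying along its x; origin under its middle
- wire_spool: bystander: wire spool 72 mm across, 42 mm high; origin under its centre
- beaker: bystander: plastic cup 76 mm across, 85 mm high; origin under its centre
- cleaner: bystander: small bottle 44 mm across, 110 mm high; origin under its centre
Things that resemble listed ones, but are neither listed nor needed, are in the scene too. Leave any green or red look-alike of the part that bears cassette3_mid alone.

How it is judged:
By the outcome, as a careful person would: the job done as asked, in the order asked, and still so for the second after the job is handed in, with the robot touching nothing.
Of cassette0, cassette1, cassette2, cassette3 only 2 to 4 are there at a start; the rules pass over those that are not, and their reading is None.
At some moment in a run one of cassette0, cassette1, cassette2, cassette3 may be knocked a few centimetres aside while the robot is not near it.
It also fails if it takes over 210 s, if anything falls off the work surface, if the arm or the gripper's body presses on something with over 40 N, if the wrist force passes 120 N, or if a joint passes its speed limit or range.

ROBOT

A 6-joint arm with a two-finger parallel gripper is mounted at the origin on the work surface. World frame = base frame: x ahead of the robot, y to its left, z up, the work surface at z = 0. Lengths are in mm, angles in rad, forces in N, time in s.
With the tool pointing down it reaches from about 325 to 900 mm from the base axis. Payload 6.1 kg.
Tool frame: the origin (TCP) lies at the very end of the fingers, on their centre line; the grasp point (between the pads) lies 19 mm behind it; z points along the fingers, y is the line along which they close (so a half turn about z gives the same grasp; the last joint's range is limited). The gripper opens to 87 mm and grips with 3 to 60 N. Pads are 19 mm wide; open, the fingers measure 117 mm over their backs; the gripper's body (75 mm by 190 mm) begins 51 mm behind the grasp point.
Start: joints at [-1.329, 0.22, 1.526, -0, 1.395, -0.126], TCP at [224.72, -583.195, 222.538] pointing down, gripper open.
Joint ranges: [-2.98, 2.98], [-0.91, 2.08], [0.09, 2.57], [-1.24, 4.39], [0.2, 2.65], [-2.68, 2.68]. Speed limits (rad/s): [2.57, 2.57, 3.01, 3.14, 3.14, 3.14].

INTERFACE

Orientations are given as a unit quaternion [w, x, y, z].
In Python, from cell import ctrl gives the robot as it stands.
- The arm moves only by the tool apply_moves, never from a script. Its argument "commands" is a list of rows, each an object with "xyz": the shift along the tool's x, y, z in m, a list of three; "yaw": the turn about the tool's z in degrees. In form: [{"xyz": [x, y, z], "yaw": yaw}, ...]. A call has 1 to 20 rows; each row is the pose to reach, as a shift and turn from the pose commanded when the call began, along the tool's axes at that moment; what a row does not reach only later rows make up. A row lasts 1/8 s, in which the tool goes at most 62.5 mm and 10.7 degrees, less where a joint would pass 70% of its speed; a pose out of reach is approached as far as the arm can. A call with a gripper value outside its range is refused whole. "claw" is the closure in counts, from 0 (fully open) to 255 (shut), set as the call begins (left out, the last holds). The fingers move at their own pace and stop on an object; the grip force is fixed at half the most. Time passes only in rows, so rows that repeat a pose let the fingers close. It gives the time, the measured TCP pose, the force, the opening and the grip force at its end, in the units of the state.
- ctrl.sense(): the state, without advancing time (a new reading comes with each control period).
- ctrl.snapshot(name): name is "side" or "top" or "wrist"; returns a dict with "frame" (384x512x3 uint8, red, green, blue), "fx", "fy", "cx", "cy" (pixels), "D" ([k1, k2, p1, p2, k3] as OpenCV has them; the pictures are not rectified), "R" (3x3) and "t" (3): a world point X has camera coordinates R X + t. Camera axes: x right, y down, z forward; pixel columns grow to the right and rows downward; lengths in mm; the calibration is good to about 2 mm. A picture is of the moment at which its call begins. There is no depth.
- ctrl.close_job(): hands the job in; it is judged then, once.
Trained networks look in a picture, given as the dict that the camera call returned (one of the last four; its "shot" number tells which), for a name from the list of things; names that differ only in an ending like _2 or _b are one class to them, and where a whole thing is asked for, a point or a joint stands for the part that bears it (a point fixed in the world has none). Each returns a list of dicts, best first, with "p" (0 to 1); they miss things now and then, are a little off and sometimes report something else, mostly with a low value. They report only what shows in the picture. A call takes as long as a camera call. They do not tell look-alikes from the thing itself.
- ctrl.find_in(query, picture): "at" ([column, row] in pixels, amid what is visible of it).
- ctrl.tip_of(query, picture): "at" ([column, row] in pixels: a listed point, or the origin of a listed thing).
The state is a dict: "clock": time; "joints": joint angles; "joint_velocities": joint speeds; "tau": joint torques, N m; "tcp_pos": TCP position; "tool_rot": TCP orientation; "contact_force": force on the tool from outside, world axes, zero at the start; "wrist_torque": the same for the moment, N m; "gripper_width": opening from 0.0 (shut) to 1.0 (fully open); "finger_force": force on a finger pad.
Only numpy, scipy, OpenCV 4.12 (cv2) and the standard library are available. Lean on these libraries where they do the work, as an engineer would, in place of code of your own. Each camera call takes 0.05 s, during which the arm holds its last target. There are 200 camera calls.

## Working session

There is one attempt and no reset: what is moved stays moved. The work goes in short steps, Python scripts to look and compute and a tool call to move; the robot and the scene stay as the last step left them, time stands still between calls to the robot, and variables do not carry over. Pictures are saved under pics/ and viewed, at most 14 in all, crops included, and the job is handed in when it is done.

Besides the shell and the picture viewer there is one more tool, called after "Call:" by a JSON object that holds its "fn" and its "kwargs", one argument or row to a line. apply_moves: Moves the arm, as the interface text tells. Its arguments: {"type":"object","properties":{"commands":{"type":"array","items":{"type":"object","properties":{"xyz":{"type":"array","items":{"type":"number"}},"yaw":{"type":"number"}}}},"claw":{"type":"number"}},"required":["commands"]}

```bash
ls; mkdir -p pics
cat > h.py <<'E'
import numpy as np, cv2
from cell import ctrl
def snap(n,save=None):
    p=ctrl.snapshot(n)
    if save: cv2.imwrite('pics/'+save,cv2.cvtColor(p['frame'],cv2.COLOR_RGB2BGR))
    return p
def KD(p): return np.array([[p['fx'],0,p['cx']],[0,p['fy'],p['cy']],[0,0,1.]]),np.array(p['D'],float)
def w(p,px,z):
    K,D=KD(p);u=cv2.undistortPoints(np.array([[px]],float),K,D)[0,0]
    R=np.array(p['R']);t=np.array(p['t']);c=-R.T@t;d=R.T@np.array([u[0],u[1],1])
    return c+d*(z-c[2])/d[2]
def proj(p,X):
    K,D=KD(p);R=np.array(p['R'],float);r,_=cv2.Rodrigues(R)
    return cv2.projectPoints(np.array(X,float).reshape(-1,1,3),r,np.array(p['t'],float),K,D)[0].reshape(-1,2)
def tri(ps,pxs):
    A=[];b=[]
    for p,px in zip(ps,pxs):
        K,D=KD(p);u=cv2.undistortPoints(np.array([[px]],float),K,D)[0,0]
        R=np.array(p['R']);t=np.array(p['t'])
        for i in (0,1): A.append(R[i]-u[i]*R[2]);b.append(u[i]*t[2]-t[i])
    return np.linalg.lstsq(np.array(A),np.array(b),rcond=None)[0]
E
python3 - <<'E'
from h import *
s=ctrl.sense(); print(s)
T=snap('top','top0.png');S=snap('side','side0.png')
for n,p in(('top',T),('side',S)):
    R=np.array(p['R']);print(n,-R.T@np.array(p['t']),R[2],p['fx'])
    for q in ['lid_grip','clip_left_tab','clip_right_tab','clip_left_hinge','clip_right_hinge','crate','cassette0_mid','tape','driver','wire_spool','beaker','cleaner']:
        print(q,[(np.round(d['at']),round(d['p'],2)) for d in ctrl.tip_of(q,p)][:8])
E
```

```text
pics
{'clock': 0.0, 'joints': array([-1.32910245e+00,  2.21235462e-01,  1.52760085e+00,  2.10654375e-05,
        1.39470132e+00, -1.26144461e-01]), 'joint_velocities': array([ 7.23562665e-04,  1.17250959e-03,  4.81625691e-05, -7.40959107e-04,
       -6.21859869e-04,  7.18286079e-04]), 'tau': array([-5.50908662e-04, -4.94607210e+01, -3.87383544e+01,  6.97979238e-02,
        5.71812491e-02, -1.71417655e-04]), 'tcp_pos': array([ 224.57788   , -582.59690982,  221.43691024]), 'tool_rot': array([-9.71462563e-04,  9.83134366e-01,  1.82882128e-01, -4.58031362e-05]), 'contact_force': array([ 0.54597961, -0.11087772, -0.25186583]), 'wrist_torque': array([-0.01931272, -0.0732141 ,  0.06107549]), 'finger_force': 0.0, 'gripper_width': 1.002268518658704}
top [ 268.36085498   43.17700122 1516.17743794] [ 0.18048599 -0.01030004 -0.98352362] 417.9154742167642
lid_grip [(array([210., 188.]), 0.92), (array([229., 196.]), 0.5)]
clip_left_tab [(array([184., 188.]), 0.72)]
clip_right_tab [(array([244., 194.]), 0.67), (array([242., 196.]), 0.64)]
clip_left_hinge [(array([217., 194.]), 0.68), (array([192., 192.]), 0.62), (array([212., 189.]), 0.38)]
clip_right_hinge [(array([239., 193.]), 0.91)]
crate []
cassette0_mid [(array([307., 176.]), 0.44), (array([216., 186.]), 0.4)]
tape [(array([266., 160.]), 0.5)]
driver [(array([400., 224.]), 0.56), (array([125., 183.]), 0.32)]
wire_spool [(array([320., 144.]), 0.69), (array([218., 196.]), 0.28)]
beaker [(array([126., 209.]), 0.56), (array([242., 196.]), 0.51)]
cleaner [(array([122., 184.]), 0.43)]
side [-391.78766563 -878.63156366 1343.89717291] [ 0.49991525  0.52052534 -0.69219803] 499.00643093590804
lid_grip [(array([321., 268.]), 0.33)]
clip_left_tab []
clip_right_tab []
clip_left_hinge []
clip_right_hinge [(array([253., 192.]), 0.39)]
crate [(array([237., 186.]), 0.47)]
cassette0_mid [(array([237., 183.]), 0.56)]
tape []
driver []
wire_spool []
beaker []
cleaner []
```

Run:
```python
import cv2
a=cv2.imread('pics/top0.png')[60:330,60:512];b=cv2.imread('pics/side0.png')
cv2.imwrite('pics/a.png',cv2.resize(a,(800,478),interpolation=cv2.INTER_CUBIC))
```

```text
(no output)
```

View pics/a.png

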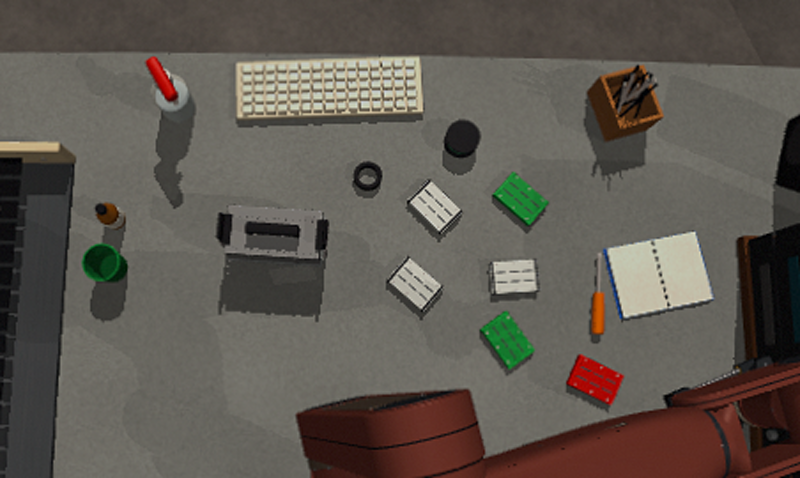

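View pics/side0.png

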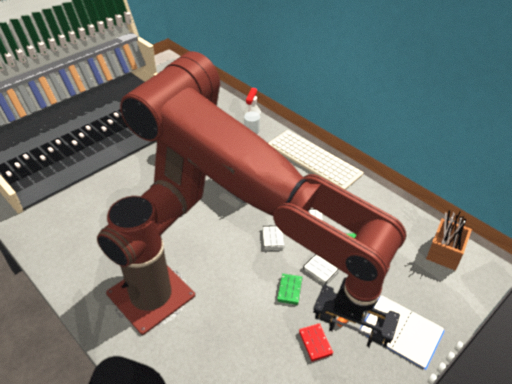

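Run:
```python
from h import *
T=snap('top');W=snap('wrist','w0.png')
f=lambda x,y:(60+x/1.77,60+y/1.77)
for n,c,z in [('handle',(272,230),145),('tabL',(224,228),150),('tabR',(321,234),150),('c0',(435,207),18),('c1',(415,285),18),('c2',(514,278),18),('tape',(367,176),19),('spool',(462,138),42),('beak',(104,262),85),('drv',(597,293),20),('bottle',(105,212),100)]:
    print(n,np.round(w(T,f(*c),z)))
R=np.array(W['R']);print(-R.T@np.array(W['t']),R,W['fx'])
```

```text
handle [526. 179. 145.]
tabL [528. 269. 150.]
tabR [519.  86. 150.]
c0 [ 604. -145.   18.]
c1 [ 440. -103.   18.]
c2 [ 457. -307.   18.]
tape [668.  -3.  19.]
spool [ 747. -200.   42.]
beak [469. 514.  85.]
drv [ 428. -479.   20.]
bottle [566. 514. 100.]
[ 287.98051413 -557.92975042  384.44019879] [[ 3.58726485e-01 -9.33442356e-01  8.22857130e-04]
 [-9.03478932e-01 -3.46989563e-01  2.51642727e-01]
 [-2.34608457e-01 -9.10143450e-02 -9.67819849e-01]] 290.39929095411924
```

Run:
```python
from h import *
s=ctrl.sense()
from scipy.spatial.transform import Rotation as Ro
q=s['tool_rot'];M=Ro.from_quat(np.r_[q[1:],q[0]]).as_matrix();print(np.round(M,3))
```

```text
[[ 0.933  0.36  -0.   ]
 [ 0.36  -0.933  0.   ]
 [-0.    -0.    -1.   ]]
```

```bash
cat >> h.py <<'E'
from scipy.spatial.transform import Rotation as Ro
def M():
    q=ctrl.sense()['tool_rot'];return Ro.from_quat(np.r_[q[1:],q[0]]).as_matrix()
def psi():
    m=M();return np.degrees(np.arctan2(m[1,0],m[0,0]))
def go(*targets,ps=None):
    """world xyz(mm) -> tool shifts (m) from current pose, yaw deg"""
    s=ctrl.sense();m=M()
    y=None if ps is None else round(-((ps-psi()+180)%360-180),1)
    for t in targets: print('shift',np.round(m.T@(np.array(t,float)-s['tcp_pos'])/1000,4),'yaw',y)
E
python3 -c "
from h import *
go((525,130,330),ps=87)"
```

```text
shift [ 0.5367 -0.5575 -0.1074] yaw -65.9
```

Call:
{"fn": "apply_moves", "kwargs": {
  "commands": [
    {"xyz":[0.537,-0.557,-0.109],"yaw":-66},
    {"xyz":[0.537,-0.557,-0.109],"yaw":-66},
    {"xyz":[0.537,-0.557,-0.109],"yaw":-66},
    {"xyz":[0.537,-0.557,-0.109],"yaw":-66},
    {"xyz":[0.537,-0.557,-0.109],"yaw":-66},
    {"xyz":[0.537,-0.557,-0.109],"yaw":-66},
    {"xyz":[0.537,-0.557,-0.109],"yaw":-66},
    {"xyz":[0.537,-0.557,-0.109],"yaw":-66},
    {"xyz":[0.537,-0.557,-0.109],"yaw":-66},
    {"xyz":[0.537,-0.557,-0.109],"yaw":-66},
    {"xyz":[0.537,-0.557,-0.109],"yaw":-66},
    {"xyz":[0.537,-0.557,-0.109],"yaw":-66},
    {"xyz":[0.537,-0.557,-0.109],"yaw":-66},
    {"xyz":[0.537,-0.557,-0.109],"yaw":-66},
    {"xyz":[0.537,-0.557,-0.109],"yaw":-66},
    {"xyz":[0.537,-0.557,-0.109],"yaw":-66},
    {"xyz":[0.537,-0.557,-0.109],"yaw":-66}
  ],
  "claw": 255
}}

```text
clock: 3.52
tcp_pos: [525.4, 128.7, 331.6]
tool_rot: [0.0, 0.725, 0.688, 0.0]
contact_force: [-0.1, 0.0, -0.1]
gripper_width: 0.004
finger_force: 0.0
```

Run:
```python
from h import *
W=snap('wrist','w1.png');T=snap('top','top1.png')
for q in ['lid_grip','clip_left_tab','clip_left_hinge']:
    for n,p in (('w',W),('t',T)): print(q,n,[(np.round(d['at']),round(d['p'],2)) for d in ctrl.tip_of(q,p)][:4])
a=cv2.imread('pics/top1.png')[60:330,60:512];a=cv2.resize(a,(800,478),interpolation=cv2.INTER_CUBIC)
cv2.imwrite('pics/b.png',a)
```

```text
lid_grip w [(array([256., 129.]), 0.78)]
lid_grip t [(array([213., 188.]), 0.86)]
clip_left_tab w [(array([255.,  42.]), 0.9)]
clip_left_tab t [(array([182., 185.]), 0.4)]
clip_left_hinge w []
clip_left_hinge t [(array([195., 193.]), 0.64)]
```

View pics/w1.png

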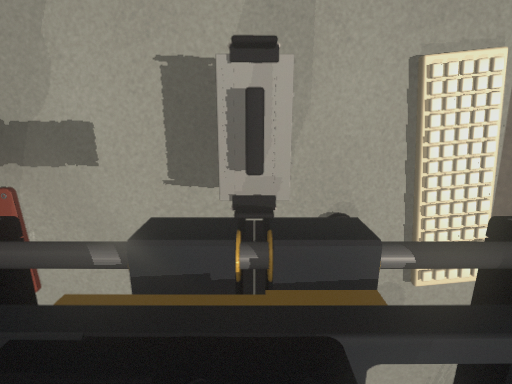

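View pics/b.png

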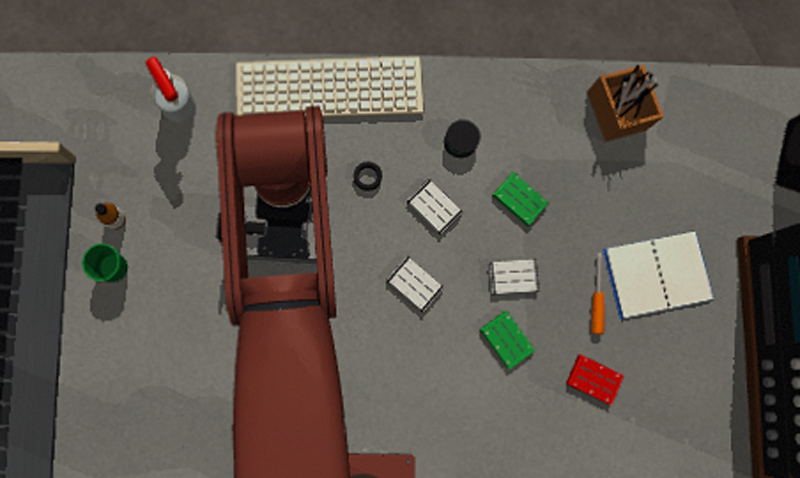

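Run:
```python
from h import *
W=snap('wrist')
g=cv2.cvtColor(W['frame'],cv2.COLOR_RGB2GRAY)
print('row130',g[130,205:305].tolist());print('row75',g[75,205:305].tolist());print('row170',g[170,205:305].tolist());print('col255',g[25:225,255].tolist())
for n,px,z in [('hA',(255,88),149),('hB',(255,174.5),149),('tabL',(255,40),153.5),('lidTL',(217.5,56),117),('lidTR',(292.5,56),117)]:
    print(n,np.round(w(W,px,z),1))
```

```text
row130 [90, 90, 90, 89, 89, 88, 89, 89, 88, 90, 89, 88, 89, 133, 146, 145, 144, 145, 144, 144, 144, 114, 93, 95, 96, 95, 95, 96, 97, 97, 96, 95, 95, 95, 98, 95, 97, 97, 95, 98, 70, 45, 46, 49, 49, 51, 52, 51, 52, 54, 53, 53, 54, 54, 55, 55, 55, 50, 51, 122, 138, 138, 138, 139, 135, 138, 138, 144, 146, 141, 129, 142, 146, 146, 148, 147, 147, 149, 149, 149, 148, 148, 147, 146, 149, 149, 145, 135, 133, 132, 133, 136, 134, 133, 134, 132, 135, 138, 140, 140]
row75 [87, 87, 89, 90, 90, 87, 90, 90, 92, 91, 82, 116, 143, 146, 148, 146, 147, 138, 143, 147, 148, 149, 148, 150, 147, 148, 148, 147, 148, 147, 148, 148, 148, 148, 147, 149, 148, 148, 148, 147, 147, 148, 149, 148, 149, 149, 149, 142, 139, 139, 141, 139, 139, 142, 142, 139, 139, 140, 141, 139, 141, 140, 140, 141, 142, 141, 142, 146, 151, 149, 150, 144, 149, 150, 150, 150, 150, 149, 150, 149, 150, 150, 150, 151, 151, 151, 150, 151, 139, 132, 125, 126, 127, 130, 129, 131, 129, 131, 130, 134]
row170 [89, 93, 93, 94, 92, 93, 95, 92, 92, 91, 91, 90, 92, 92, 135, 144, 144, 142, 143, 142, 142, 141, 142, 142, 111, 94, 126, 135, 134, 122, 102
[... 603 characters left out ...]
 141, 108, 64, 49, 52, 53, 55, 53, 56, 54, 54, 53, 54, 55, 53, 53, 53, 53, 55, 53, 52, 54, 53, 54, 53, 54, 53, 53, 52, 54, 54, 52, 55, 55, 55, 56, 51, 54, 52, 53, 53, 54, 52, 53, 53, 53, 51, 53, 51, 54, 54, 54, 51, 51, 52, 54, 53, 52, 53, 52, 54, 54, 52, 51, 55, 51, 54, 53, 53, 49, 53, 52, 54, 53, 52, 55, 52, 53, 52, 55, 52, 51, 54, 53, 54, 51, 53, 53, 50, 48, 132, 143, 137, 133, 134, 134, 135, 133, 135, 134, 133, 135, 135, 135, 132, 133, 134, 135, 134, 96, 55, 51, 50, 50, 49, 46, 49, 46, 49, 42, 41, 39, 37, 40, 38, 38, 40, 38, 44, 46, 49, 49, 44, 99, 80, 59, 59, 54, 57]
hA [531.5 230.1 149. ]
hB [526.4 131.5 149. ]
tabL [533.9 278.1 153.5]
lidTL [488.8 271.5 117. ]
lidTR [578.4 266.9 117. ]
```

Call:
{"fn": "apply_moves", "kwargs": {
  "commands": [
    {"xyz":[0.06,0.001,0.02],"yaw":0},
    {"xyz":[0.124,0.001,0.06],"yaw":0},
    {"xyz":[0.124,0.001,0.11],"yaw":0},
    {"xyz":[0.124,0.001,0.15],"yaw":0},
    {"xyz":[0.124,0.001,0.185],"yaw":0},
    {"xyz":[0.124,0.001,0.203],"yaw":0},
    {"xyz":[0.124,0.001,0.203],"yaw":0},
    {"xyz":[0.134,0.001,0.203],"yaw":0},
    {"xyz":[0.144,0.001,0.203],"yaw":0},
    {"xyz":[0.152,0.001,0.203],"yaw":0},
    {"xyz":[0.16,0.001,0.203],"yaw":0},
    {"xyz":[0.168,0.001,0.203],"yaw":0},
    {"xyz":[0.176,0.001,0.203],"yaw":0},
    {"xyz":[0.184,0.001,0.203],"yaw":0},
    {"xyz":[0.184,0.001,0.203],"yaw":0},
    {"xyz":[0.17,0.001,0.15],"yaw":0},
    {"xyz":[0.11,0.001,0.11],"yaw":0},
    {"xyz":[0.06,0.001,0.09],"yaw":0}
  ],
  "claw": 255
}}

```text
clock: 6.22
tcp_pos: [530.1, 189.4, 243.4]
tool_rot: [0.001, 0.724, 0.689, 0.001]
contact_force: [-0.1, -0.1, 0.2]
gripper_width: 0.009
finger_force: 0.0
```

```bash
cat >> h.py <<'E'
C=np.array([529.,181.]);cyv=np.array([.0523,.9986]);cxv=np.array([.9986,-.0523])
def cc():
    s=ctrl.sense();d=s['tcp_pos'][:2]-C;return np.round([d@cxv,d@cyv,s['tcp_pos'][2]],1)
E
python3 - <<'E'
from h import *
s=ctrl.sense();print(s['clock'],cc(),s['contact_force'])
W=snap('wrist','w2.png')
E
```

```text
6.225 [  0.6   8.5 243.4] [-0.07201895 -0.14874554  0.20555181]
```

View pics/w2.png

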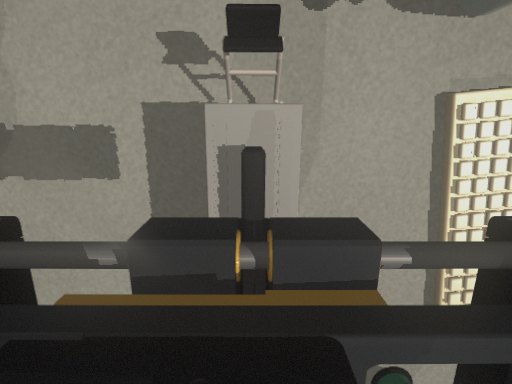

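Call:
{"fn": "apply_moves", "kwargs": {
  "commands": [
    {"xyz":[-0.04,-0.001,0.0],"yaw":0},
    {"xyz":[-0.08,-0.001,0.03],"yaw":0},
    {"xyz":[-0.08,-0.001,0.07],"yaw":0},
    {"xyz":[-0.08,-0.001,0.1],"yaw":0},
    {"xyz":[-0.08,-0.001,0.115],"yaw":0},
    {"xyz":[-0.08,-0.001,0.115],"yaw":0},
    {"xyz":[-0.09,-0.001,0.115],"yaw":0},
    {"xyz":[-0.1,-0.001,0.115],"yaw":0},
    {"xyz":[-0.108,-0.001,0.115],"yaw":0},
    {"xyz":[-0.116,-0.001,0.115],"yaw":0},
    {"xyz":[-0.124,-0.001,0.115],"yaw":0},
    {"xyz":[-0.132,-0.001,0.115],"yaw":0},
    {"xyz":[-0.14,-0.001,0.115],"yaw":0},
    {"xyz":[-0.14,-0.001,0.115],"yaw":0},
    {"xyz":[-0.13,-0.001,0.06],"yaw":0},
    {"xyz":[-0.13,-0.001,0.01],"yaw":0},
    {"xyz":[-0.19,-0.001,-0.04],"yaw":0},
    {"xyz":[-0.25,-0.001,-0.06],"yaw":0},
    {"xyz":[-0.25,-0.001,-0.06],"yaw":0}
  ]
}}

```text
clock: 8.65
tcp_pos: [516.5, -62.2, 303.6]
tool_rot: [0.002, 0.726, 0.688, 0.001]
contact_force: [0.2, -0.5, -0.1]
gripper_width: 0.004
finger_force: 0.0
```

Run:
```python
from h import *
s=ctrl.sense();print(s['clock'],cc(),s['contact_force'])
W=snap('wrist','w3.png')
```

```text
8.65 [ 3.000e-01 -2.435e+02  3.036e+02] [ 0.18936765 -0.53830135 -0.12218516]
```

View pics/w3.png

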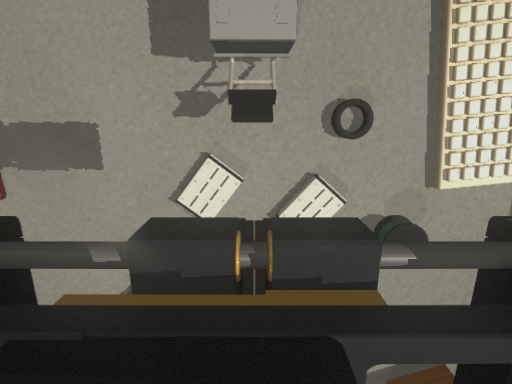

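Call:
{"fn": "apply_moves", "kwargs": {
  "commands": [
    {"xyz":[0.06,0.0,0.0],"yaw":0},
    {"xyz":[0.12,0.0,0.01],"yaw":0},
    {"xyz":[0.18,0.0,0.03],"yaw":0},
    {"xyz":[0.23,0.0,0.06],"yaw":0},
    {"xyz":[0.243,0.0,0.11],"yaw":0},
    {"xyz":[0.243,0.0,0.15],"yaw":0},
    {"xyz":[0.243,0.0,0.17],"yaw":0},
    {"xyz":[0.243,0.0,0.179],"yaw":0},
    {"xyz":[0.243,0.0,0.179],"yaw":0}
  ],
  "claw": 0
}}

```text
clock: 9.82
tcp_pos: [527.5, 183.8, 121.5]
tool_rot: [-0.001, 0.725, 0.689, -0.001]
contact_force: [0.1, 1.2, -0.5]
gripper_width: 0.94
finger_force: 0.0
```

Call:
{"fn": "apply_moves", "kwargs": {
  "commands": [
    {"xyz":[0,0,0],"yaw":0},
    {"xyz":[0,0,0],"yaw":0},
    {"xyz":[0,0,0],"yaw":0},
    {"xyz":[0,0,0],"yaw":0},
    {"xyz":[0,0,0],"yaw":0},
    {"xyz":[0,0,0],"yaw":0},
    {"xyz":[0,0,0],"yaw":0},
    {"xyz":[0,0,0],"yaw":0},
    {"xyz":[0,0,-0.005],"yaw":0},
    {"xyz":[0,0,-0.01],"yaw":0}
  ],
  "claw": 255
}}

```text
clock: 11.08
tcp_pos: [527.8, 183.2, 132.1]
tool_rot: [-0.0, 0.725, 0.689, -0.0]
contact_force: [0.0, -0.7, -2.5]
gripper_width: 0.25
finger_force: 30.0
```

Call:
{"fn": "apply_moves", "kwargs": {
  "commands": [
    {"xyz":[0,0,-0.02],"yaw":0},
    {"xyz":[0,0,-0.045],"yaw":0},
    {"xyz":[0,0,-0.073],"yaw":0},
    {"xyz":[0,0.02,-0.078],"yaw":0},
    {"xyz":[0,0.06,-0.078],"yaw":0},
    {"xyz":[0,0.1,-0.078],"yaw":0},
    {"xyz":[0,0.14,-0.07],"yaw":0},
    {"xyz":[0,0.16,-0.05],"yaw":0},
    {"xyz":[0,0.165,-0.02],"yaw":0},
    {"xyz":[0,0.165,0.01],"yaw":0},
    {"xyz":[0,0.165,0.03],"yaw":0},
    {"xyz":[0,0.165,0.042],"yaw":0},
    {"xyz":[0,0.165,0.049],"yaw":0},
    {"xyz":[0,0.165,0.053],"yaw":0},
    {"xyz":[0,0.165,0.056],"yaw":0},
    {"xyz":[0,0.165,0.056],"yaw":0}
  ]
}}

```text
clock: 13.08
tcp_pos: [693.3, 174.9, 76.6]
tool_rot: [0.0, 0.725, 0.689, 0.0]
contact_force: [1.3, -0.9, -3.8]
gripper_width: 0.247
finger_force: 30.0
```

Call:
{"fn": "apply_moves", "kwargs": {
  "commands": [
    {"xyz":[0,0,0],"yaw":0},
    {"xyz":[0,0,0],"yaw":0},
    {"xyz":[0,0,0],"yaw":0},
    {"xyz":[0,0,0],"yaw":0},
    {"xyz":[0,0,-0.03],"yaw":0},
    {"xyz":[0,0,-0.08],"yaw":0},
    {"xyz":[-0.06,-0.02,-0.14],"yaw":0},
    {"xyz":[-0.12,-0.04,-0.2],"yaw":0},
    {"xyz":[-0.18,-0.06,-0.25],"yaw":0},
    {"xyz":[-0.24,-0.08,-0.25],"yaw":0},
    {"xyz":[-0.3,-0.1,-0.25],"yaw":0},
    {"xyz":[-0.36,-0.12,-0.25],"yaw":0},
    {"xyz":[-0.4,-0.14,-0.25],"yaw":0},
    {"xyz":[-0.4,-0.14,-0.25],"yaw":0}
  ],
  "claw": 0
}}

```text
clock: 14.82
tcp_pos: [531.5, -219.9, 326.8]
tool_rot: [0.0, 0.726, 0.688, -0.0]
contact_force: [1.2, -0.0, 0.2]
gripper_width: 0.994
finger_force: 0.0
```

```bash
cat >> h.py <<'E'
def whites(p,lo=150,z=18):
    f=p['frame'];hsv=cv2.cvtColor(f,cv2.COLOR_RGB2HSV)
    m=((hsv[...,2]>lo)&(hsv[...,1]<45)).astype(np.uint8)
    m=cv2.morphologyEx(m,cv2.MORPH_CLOSE,np.ones((5,5)))
    for c in cv2.findContours(m,cv2.RETR_EXTERNAL,cv2.CHAIN_APPROX_NONE)[0]:
        if cv2.contourArea(c)<80: continue
        q=np.array([w(p,x,z)[:2] for x in c[:,0].astype(float)],np.float32)
        (x,y),(a,b),th=cv2.minAreaRect(q)
        if a<b: a,b,th=b,a,th+90
        if 60<a<140 and 40<b<90: print('white c',round(x,1),round(y,1),'size',round(a),round(b),'long axis deg',round((th+90)%180-90,1), 'px',c[:,0].mean(0).round())
E
python3 - <<'E'
from h import *
W=snap('wrist','w4.png');T=snap('top','top2.png')
print('w');whites(W);print('t');whites(T)
E
```

```text
w
white c 460.5 -303.9 size 92 66 long axis deg -85.7 px [215. 211.]
white c 605.9 -144.5 size 98 65 long axis deg 44.9 px [298. 110.]
white c 468.9 -106.8 size 92 65 long axis deg 49.5 px [210.  88.]
white c 887.8 -75.3 size 82 80 long axis deg 2.8 px [489.  60.]
t
white c 470.6 -106.3 size 92 65 long axis deg 49.7 px [295. 213.]
white c 608.2 -143.9 size 99 62 long axis deg 44.7 px [305. 176.]
```

View pics/w4.png

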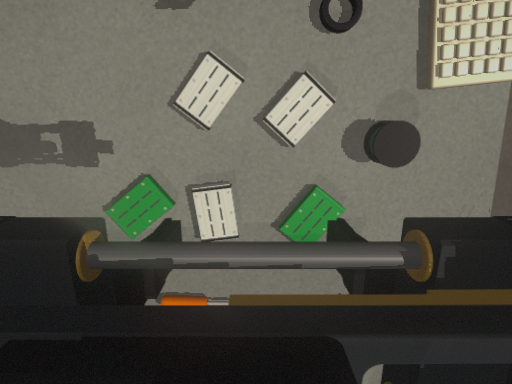

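```bash
python3 -c "
from h import *
print(psi(),cc());go((446.6,-133.9,120),(446.6,-133.9,3.5),ps=49.5)"
```

```text
86.78471662285273 [  23.2 -401.6  326.7]
shift [ 0.0829 -0.0894  0.2066] yaw 37.3
shift [ 0.0831 -0.0894  0.3231] yaw 37.3
```

Call:
{"fn": "apply_moves", "kwargs": {
  "commands": [
    {"xyz":[0.04,-0.045,0.03],"yaw":10},
    {"xyz":[0.083,-0.089,0.06],"yaw":20},
    {"xyz":[0.083,-0.089,0.11],"yaw":30},
    {"xyz":[0.083,-0.089,0.16],"yaw":37.3},
    {"xyz":[0.083,-0.089,0.21],"yaw":37.3},
    {"xyz":[0.083,-0.089,0.25],"yaw":37.3},
    {"xyz":[0.083,-0.089,0.285],"yaw":37.3},
    {"xyz":[0.083,-0.089,0.31],"yaw":37.3},
    {"xyz":[0.083,-0.089,0.322],"yaw":37.3},
    {"xyz":[0.083,-0.089,0.322],"yaw":37.3},
    {"xyz":[0.083,-0.089,0.322],"yaw":37.3}
  ],
  "claw": 0
}}

```text
clock: 16.3
tcp_pos: [449.2, -130.3, 5.4]
tool_rot: [0.001, 0.907, 0.421, 0.001]
contact_force: [-0.6, -0.4, 0.2]
gripper_width: 0.999
finger_force: 0.0
```

Call:
{"fn": "apply_moves", "kwargs": {
  "commands": [
    {"xyz":[0,0,0],"yaw":0},
    {"xyz":[0,0,0],"yaw":0},
    {"xyz":[0,0,0],"yaw":0},
    {"xyz":[0,0,0],"yaw":0},
    {"xyz":[0,0,0],"yaw":0},
    {"xyz":[0,0,0],"yaw":0},
    {"xyz":[0,0,-0.01],"yaw":0},
    {"xyz":[0,0,-0.03],"yaw":0},
    {"xyz":[0,0,-0.06],"yaw":0},
    {"xyz":[0,0,-0.09],"yaw":0},
    {"xyz":[0,0,-0.13],"yaw":0},
    {"xyz":[0,0,-0.17],"yaw":0},
    {"xyz":[0,0,-0.17],"yaw":0}
  ],
  "claw": 255
}}

```text
clock: 17.92
tcp_pos: [450.2, -131.0, 177.9]
tool_rot: [0.003, 0.907, 0.421, 0.002]
contact_force: [0.6, -0.5, -1.9]
gripper_width: 0.751
finger_force: 30.0
```

Run:
```python
from h import *
s=ctrl.sense();print(s['contact_force'],s['wrist_torque'])
W=snap('wrist','w5.png');S=snap('side','s5.png')
a=cv2.imread('pics/w5.png');b=cv2.imread('pics/s5.png');
x,y=proj(S,[s['tcp_pos']])[0].astype(int);b=b[max(0,y-100):y+100,max(0,x-130):x+130]
b=cv2.resize(b,(390,300));cv2.imwrite('pics/c5.png',np.hstack([cv2.resize(a,(400,300)),b]))
```

```text
[ 0.55130021 -0.46720615 -1.89935733] [-0.05831886 -0.02612615  0.04092134]
```

View pics/c5.png

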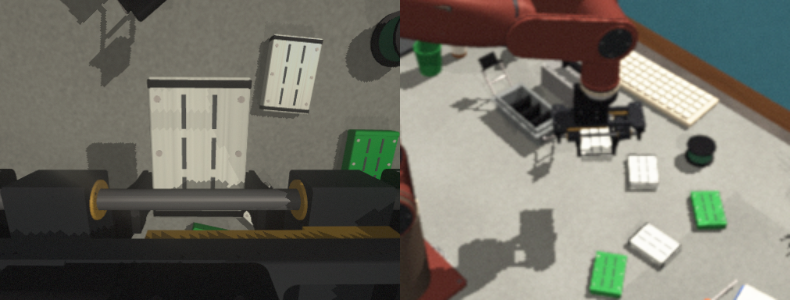

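```bash
cat >> h.py <<'E'
def cw(cx,cy,z): return np.r_[C+cx*cxv+cy*cyv,z]
E
python3 - <<'E'
from h import *
print(np.round(ctrl.sense()['joints'],2),psi())
go(cw(-160,0,170),cw(-160,0,12),ps=-3)
# arc relative to start (axis), P relative
P=np.array([-51,42.])
for th,s in [(0,75),(10,74),(20,72),(30,70),(40,68),(50,66),(60,63),(70,60),(80,57),(90,55),(95,54)]:
    t=np.radians(th);a=P-s*np.array([np.cos(t),-np.sin(t)])-9*np.array([np.sin(t),np.cos(t)])
    print(th,np.round(a,1),'tcp rel',np.round([a[0]+160,a[1]-7-12]))
E
```

```text
[-0.45 -0.13  1.98 -0.    1.29  0.25] 49.77568663260176
shift [ 0.193  -0.2661  0.0039] yaw 52.8
shift [ 0.193  -0.2661  0.1619] yaw 52.8
0 [-126.   33.] tcp rel [34. 14.]
10 [-125.4   46. ] tcp rel [35. 27.]
20 [-121.7   58.2] tcp rel [38. 39.]
30 [-116.1   69.2] tcp rel [44. 50.]
40 [-108.9   78.8] tcp rel [51. 60.]
50 [-100.3   86.8] tcp rel [60. 68.]
60 [-90.3  92.1] tcp rel [70. 73.]
70 [-80.   95.3] tcp rel [80. 76.]
80 [-69.8  96.6] tcp rel [90. 78.]
90 [-60.  97.] tcp rel [100.  78.]
95 [-55.3  96.6] tcp rel [105.  78.]
```

Call:
{"fn": "apply_moves", "kwargs": {
  "commands": [
    {"xyz":[0.035,-0.05,0.0],"yaw":10},
    {"xyz":[0.07,-0.1,0.0],"yaw":20},
    {"xyz":[0.105,-0.15,0.0],"yaw":30},
    {"xyz":[0.14,-0.2,0.0],"yaw":40},
    {"xyz":[0.175,-0.25,0.0],"yaw":50},
    {"xyz":[0.193,-0.266,0.02],"yaw":52.8},
    {"xyz":[0.193,-0.266,0.06],"yaw":52.8},
    {"xyz":[0.193,-0.266,0.1],"yaw":52.8},
    {"xyz":[0.193,-0.266,0.135],"yaw":52.8},
    {"xyz":[0.193,-0.266,0.155],"yaw":52.8},
    {"xyz":[0.193,-0.266,0.162],"yaw":52.8},
    {"xyz":[0.193,-0.266,0.162],"yaw":52.8},
    {"xyz":[0.193,-0.266,0.162],"yaw":52.8}
  ]
}}

```text
clock: 19.65
tcp_pos: [370.4, 189.3, 12.9]
tool_rot: [-0.0, 1.0, -0.026, 0.001]
contact_force: [0.9, -0.9, -1.7]
gripper_width: 0.754
finger_force: 30.0
```

Run:
```python
from h import *
s=ctrl.sense();print(cc(),psi(),s['contact_force'],s['joints'].round(2))
W=snap('wrist','w6.png')
```

```text
[-158.8   -0.    12.9] -3.0330829844155414 [ 0.85805525 -0.94702941 -1.74874135] [ 0.28 -0.    2.21  0.    0.93  1.91]
```

View pics/w6.png

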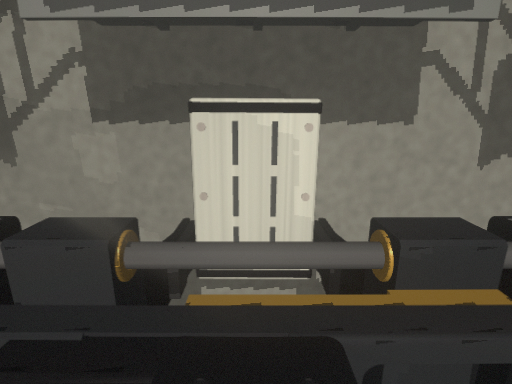

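Call:
{"fn": "apply_moves", "kwargs": {
  "commands": [
    {"xyz":[0.016,0,0],"yaw":0},
    {"xyz":[0.032,0,0],"yaw":0},
    {"xyz":[0.033,0,-0.013],"yaw":0},
    {"xyz":[0.034,0,-0.02],"yaw":0},
    {"xyz":[0.035,0,-0.027],"yaw":0},
    {"xyz":[0.037,0,-0.038],"yaw":0},
    {"xyz":[0.043,0,-0.049],"yaw":0},
    {"xyz":[0.05,0,-0.059],"yaw":0},
    {"xyz":[0.059,0,-0.067],"yaw":0},
    {"xyz":[0.069,0,-0.072],"yaw":0},
    {"xyz":[0.079,0,-0.075],"yaw":0},
    {"xyz":[0.089,0,-0.077],"yaw":0},
    {"xyz":[0.095,0,-0.077],"yaw":0},
    {"xyz":[0.095,0,-0.077],"yaw":0}
  ]
}}

```text
clock: 21.45
tcp_pos: [465.5, 184.1, 89.3]
tool_rot: [-0.0, 1.0, -0.027, 0.0]
contact_force: [-3.9, 0.5, -1.6]
gripper_width: 0.757
finger_force: 30.0
```

Run:
```python
from h import *
s=ctrl.sense();print(cc(),psi(),s['contact_force'],s['wrist_torque'])
W=snap('wrist','w7.png');S=snap('side','s7.png')
a=cv2.imread('pics/w7.png');b=cv2.imread('pics/s7.png');
x,y=proj(S,[s['tcp_pos']])[0].astype(int);b=b[max(0,y-75):y+75,max(0,x-98):x+98]
b=cv2.resize(b,(390,300));cv2.imwrite('pics/c7.png',np.hstack([cv2.resize(a,(400,300)),b]))
```

```text
[-63.6  -0.2  89.3] -3.044296180336557 [-3.8884961   0.50118842 -1.63640578] [0.10984402 0.6933321  0.01589251]
```

View pics/c7.png

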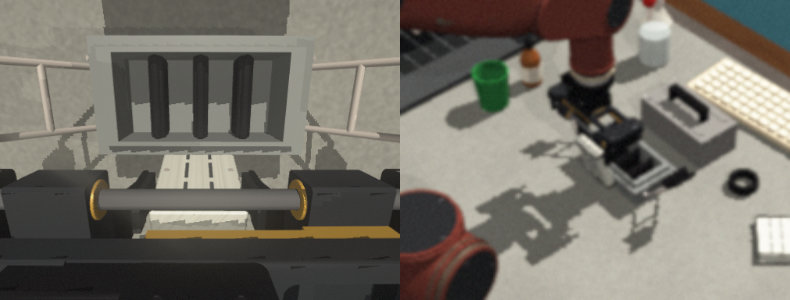

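Call:
{"fn": "apply_moves", "kwargs": {
  "commands": [
    {"xyz":[0.006,0,0],"yaw":0},
    {"xyz":[0.012,0,0],"yaw":0},
    {"xyz":[0.012,0,0],"yaw":0},
    {"xyz":[0.0,0,-0.01],"yaw":0},
    {"xyz":[-0.01,0,-0.04],"yaw":0},
    {"xyz":[-0.01,0,-0.075],"yaw":0},
    {"xyz":[0.01,0.005,-0.08],"yaw":-10},
    {"xyz":[0.03,0.01,-0.08],"yaw":-20},
    {"xyz":[0.05,0.02,-0.08],"yaw":-30},
    {"xyz":[0.063,0.02,-0.08],"yaw":-40},
    {"xyz":[0.063,0.02,-0.08],"yaw":-50},
    {"xyz":[0.063,0.02,-0.08],"yaw":-60},
    {"xyz":[0.063,0.02,-0.08],"yaw":-70},
    {"xyz":[0.063,0.02,-0.08],"yaw":-80},
    {"xyz":[0.063,0.02,-0.08],"yaw":-90},
    {"xyz":[0.063,0.02,-0.08],"yaw":-90},
    {"xyz":[0.063,0.02,-0.08],"yaw":-90}
  ]
}}

```text
clock: 23.68
tcp_pos: [527.0, 160.7, 169.5]
tool_rot: [0.001, 0.727, 0.687, 0.001]
contact_force: [-0.7, -0.4, -1.4]
gripper_width: 0.75
finger_force: 30.0
```

Run:
```python
from h import *
s=ctrl.sense();print(cc(),psi(),s['contact_force'],s['wrist_torque'],s['gripper_width'])
W=snap('wrist','w8.png');a=cv2.imread('pics/w8.png')
cv2.imwrite('pics/c8.png',cv2.resize(a[:,130:400],None,fx=1.5,fy=1.5))
# predicted tool-x offset of bottom edge for grid overlay: points at axis z-81, offsets
z=s['tcp_pos'][2]+7
for o in (-10,0,10,20,30): print(o,[proj(W,[cw(x,cc()[1]+o,z-81)])[0].round() for x in (-33,33)])
```

```text
[ -0.9 -20.3 169.5] 86.77654715074446 [-0.70855029 -0.44412993 -1.3849941 ] [-0.01871898 -0.07104032 -0.00344468] 0.7503858852243973
-10 [array([217., 213.]), array([294., 212.])]
0 [array([216., 201.]), array([294., 201.])]
10 [array([216., 190.]), array([295., 190.])]
20 [array([216., 178.]), array([295., 178.])]
30 [array([215., 166.]), array([296., 166.])]
```

View pics/c8.png

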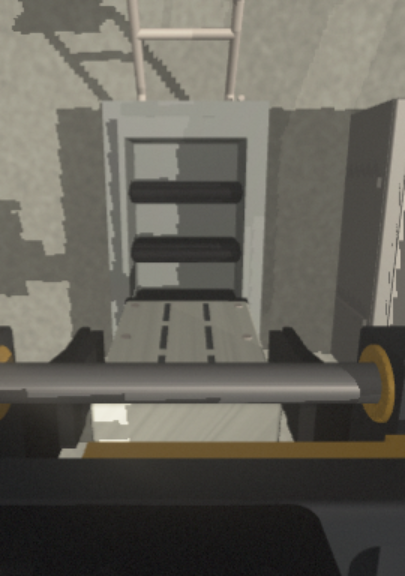

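Run:
```python
from h import *
W=snap('wrist');g=cv2.cvtColor(W['frame'],cv2.COLOR_RGB2GRAY)
print('col',g[115:215,253].tolist());print('row166',g[166,205:225].tolist(),g[166,282:302].tolist());print('row128',g[128,205:225].tolist(),g[128,282:302].tolist())
def c(px,z):
    d=w(W,px,z)[:2]-C;return np.round([d@cxv,d@cyv],1)
for px in [(216.7,166.7),(291.3,166.7),(216.7,128),(291.3,128)]: print(px,c(px,46))
# inner opening top edge of end wall z55 (crop 126..246,y139) ; flange/outer lines
for px in [(214,92.7),(294,92.7)]: print(px,c(px,55))
```

```text
col [94, 94, 96, 94, 96, 83, 57, 49, 54, 52, 51, 53, 56, 53, 52, 48, 48, 45, 47, 46, 62, 90, 93, 93, 92, 93, 92, 91, 92, 94, 92, 92, 93, 93, 93, 92, 93, 92, 93, 93, 93, 92, 80, 51, 37, 40, 40, 46, 50, 54, 46, 46, 49, 53, 54, 51, 52, 47, 49, 45, 86, 92, 92, 92, 92, 92, 89, 92, 91, 91, 91, 91, 90, 92, 90, 92, 91, 71, 46, 43, 41, 42, 41, 42, 43, 75, 117, 123, 122, 121, 122, 125, 125, 122, 119, 120, 121, 120, 119, 121]
row166 [121, 101, 101, 101, 102, 103, 130, 150, 153, 155, 137, 112, 72, 48, 48, 48, 47, 48, 48, 48] [47, 46, 44, 43, 43, 45, 42, 44, 63, 73, 106, 147, 158, 158, 158, 151, 150, 157, 158, 157]
row128 [103, 102, 103, 103, 105, 143, 156, 155, 156, 131, 98, 64, 51, 52, 56, 58, 55, 55, 57, 54] [54, 54, 49, 45, 47, 44, 46, 44, 47, 41, 65, 83, 138, 150, 151, 151, 151, 152, 151, 151]
(216.7, 166.7) [-38.3   1.2]
(291.3, 166.7) [35.7  0.9]
(216.7, 128) [-36.9  38.7]
(291.3, 128) [34.7 38.4]
(214, 92.7) [-37.2  70.2]
(294, 92.7) [35.1 69.9]
```

Call:
{"fn": "apply_moves", "kwargs": {
  "commands": [
    {"xyz":[-0.001,0,0.02],"yaw":0},
    {"xyz":[-0.001,0,0.035],"yaw":0},
    {"xyz":[-0.001,0,0.042],"yaw":0},
    {"xyz":[-0.001,0,0.048],"yaw":0},
    {"xyz":[-0.001,0,0.054],"yaw":0},
    {"xyz":[-0.001,0,0.06],"yaw":0},
    {"xyz":[-0.001,0,0.066],"yaw":0},
    {"xyz":[-0.001,0,0.072],"yaw":0},
    {"xyz":[-0.001,0,0.078],"yaw":0},
    {"xyz":[-0.001,0,0.082],"yaw":0},
    {"xyz":[-0.001,0,0.084],"yaw":0},
    {"xyz":[-0.001,0,0.084],"yaw":0}
  ]
}}

```text
clock: 25.28
tcp_pos: [526.8, 160.6, 85.5]
tool_rot: [-0.0, 0.726, 0.688, 0.001]
contact_force: [-0.0, 5.5, 0.2]
gripper_width: 0.75
finger_force: 30.0
```

Call:
{"fn": "apply_moves", "kwargs": {
  "commands": [
    {"xyz":[0,0,0],"yaw":0},
    {"xyz":[0,0,0],"yaw":0},
    {"xyz":[0,0,0],"yaw":0},
    {"xyz":[0,0,0],"yaw":0},
    {"xyz":[0,0,-0.03],"yaw":0},
    {"xyz":[0,0,-0.08],"yaw":0},
    {"xyz":[0,0,-0.13],"yaw":0},
    {"xyz":[-0.03,0,-0.18],"yaw":0},
    {"xyz":[-0.08,0.02,-0.2],"yaw":10},
    {"xyz":[-0.13,0.03,-0.2],"yaw":20},
    {"xyz":[-0.18,0.04,-0.2],"yaw":30},
    {"xyz":[-0.24,0.05,-0.2],"yaw":42},
    {"xyz":[-0.3,0.07,-0.19],"yaw":42},
    {"xyz":[-0.324,0.075,-0.17],"yaw":42},
    {"xyz":[-0.324,0.075,-0.15],"yaw":42},
    {"xyz":[-0.324,0.075,-0.15],"yaw":42}
  ],
  "claw": 0
}}

```text
clock: 27.28
tcp_pos: [582.5, -165.9, 232.0]
tool_rot: [-0.002, 0.924, 0.383, -0.002]
contact_force: [0.1, 0.7, -0.4]
gripper_width: 0.999
finger_force: 0.0
```

Run:
```python
from h import *
W=snap('wrist','w9.png');T=snap('top','t9.png')
print('w');whites(W);print('t');whites(T)
```

```text
w
white c 605.4 -144.8 size 84 64 long axis deg 45.0 px [256. 145.]
t
white c 462.1 -308.0 size 82 65 long axis deg -86.9 px [352. 216.]
```

Call:
{"fn": "apply_moves", "kwargs": {
  "commands": [
    {"xyz":[-0.001,0.001,0.05],"yaw":0},
    {"xyz":[-0.001,0.001,0.1],"yaw":0},
    {"xyz":[-0.001,0.001,0.15],"yaw":0},
    {"xyz":[-0.001,0.001,0.19],"yaw":0},
    {"xyz":[-0.001,0.001,0.21],"yaw":0},
    {"xyz":[-0.001,0.001,0.222],"yaw":0},
    {"xyz":[-0.001,0.001,0.227],"yaw":0},
    {"xyz":[-0.001,0.001,0.227],"yaw":0}
  ],
  "claw": 0
}}

```text
clock: 28.38
tcp_pos: [585.1, -169.4, 9.4]
tool_rot: [0.001, 0.924, 0.383, 0.001]
contact_force: [0.0, 0.3, 0.5]
gripper_width: 0.999
finger_force: 0.0
```

Call:
{"fn": "apply_moves", "kwargs": {
  "commands": [
    {"xyz":[0,0,0],"yaw":0},
    {"xyz":[0,0,0],"yaw":0},
    {"xyz":[0,0,0],"yaw":0},
    {"xyz":[0,0,0],"yaw":0},
    {"xyz":[0,0,0],"yaw":0},
    {"xyz":[0,0,0],"yaw":0},
    {"xyz":[0,0,-0.01],"yaw":0},
    {"xyz":[0,0,-0.04],"yaw":0},
    {"xyz":[0,0,-0.08],"yaw":0},
    {"xyz":[0,0,-0.13],"yaw":0},
    {"xyz":[0,0,-0.165],"yaw":0},
    {"xyz":[0,0,-0.165],"yaw":0}
  ],
  "claw": 255
}}

```text
clock: 29.88
tcp_pos: [586.6, -170.1, 177.5]
tool_rot: [0.003, 0.924, 0.382, 0.003]
contact_force: [0.0, 0.6, -1.8]
gripper_width: 0.759
finger_force: 30.0
```

Run:
```python
from h import *
print(psi());go(cw(-160,0,175),cw(-160,0,12),ps=-3)
W=snap('wrist')
# end edges of held cassette via column profile
g=cv2.cvtColor(W['frame'],cv2.COLOR_RGB2GRAY);print(g[60:235:2,256].tolist());print(g[60:235:2,235].tolist())
s=ctrl.sense();m=M()
for a in (75,80,85,90): print(a,proj(W,[s['tcp_pos']+m@np.array([a,0,-16])])[0].round(1))
```

```text
44.97407158337389
shift [ 1.003e-01 -4.079e-01 -2.000e-04] yaw 48.0
shift [ 0.0999 -0.4091  0.1628] yaw 48.0
[125, 126, 119, 119, 119, 121, 122, 120, 118, 122, 123, 125, 125, 122, 162, 180, 66, 58, 56, 59, 57, 164, 183, 184, 183, 184, 182, 183, 182, 183, 183, 185, 184, 183, 182, 185, 184, 184, 184, 184, 185, 184, 185, 183, 185, 186, 184, 185, 186, 185, 185, 196, 197, 197, 196, 197, 197, 196, 196, 196, 199, 198, 196, 195, 197, 196, 196, 197, 196, 196, 196, 196, 197, 198, 198, 197, 197, 196, 198, 196, 196, 198, 197, 196, 196, 195, 196, 196]
[120, 115, 118, 118, 118, 119, 117, 118, 119, 119, 119, 118, 121, 126, 156, 182, 99, 56, 57, 55, 60, 174, 197, 198, 197, 183, 174, 173, 151, 147, 151, 150, 129, 125, 127, 127, 127, 102, 103, 100, 100, 83, 83, 85, 84, 85, 85, 172, 183, 196, 197, 197, 196, 94, 87, 87, 89, 88, 87, 90, 88, 89, 89, 88, 88, 89, 89, 87, 88, 88, 89, 88, 88, 194, 196, 195, 195, 194, 92, 86, 85, 87, 89, 88, 85, 87, 85, 86]
75 [252.4 104.8]
80 [252.3  94.1]
85 [252.3  83.2]
90 [252.3  72.1]
```

Call:
{"fn": "apply_moves", "kwargs": {
  "commands": [
    {"xyz":[0.012,-0.05,0.0],"yaw":10},
    {"xyz":[0.024,-0.1,0.0],"yaw":20},
    {"xyz":[0.036,-0.15,0.0],"yaw":30},
    {"xyz":[0.05,-0.2,0.0],"yaw":40},
    {"xyz":[0.062,-0.25,0.0],"yaw":48},
    {"xyz":[0.074,-0.3,0.0],"yaw":48},
    {"xyz":[0.086,-0.35,0.0],"yaw":48},
    {"xyz":[0.1,-0.4,0.0],"yaw":48},
    {"xyz":[0.1,-0.408,0.03],"yaw":48},
    {"xyz":[0.1,-0.408,0.07],"yaw":48},
    {"xyz":[0.1,-0.408,0.11],"yaw":48},
    {"xyz":[0.1,-0.408,0.14],"yaw":48},
    {"xyz":[0.1,-0.408,0.155],"yaw":48},
    {"xyz":[0.1,-0.408,0.163],"yaw":48},
    {"xyz":[0.1,-0.408,0.163],"yaw":48},
    {"xyz":[0.1,-0.408,0.163],"yaw":48}
  ]
}}

```text
clock: 31.92
tcp_pos: [367.5, 190.4, 11.1]
tool_rot: [-0.0, 1.0, -0.026, 0.001]
contact_force: [-0.0, 0.7, -1.5]
gripper_width: 0.755
finger_force: 30.0
```

Run:
```python
from h import *
print(psi(),cc(),ctrl.sense()['contact_force'])
```

```text
-3.0298318360418035 [-161.8    1.    11.1] [-0.04895407  0.65374537 -1.50856035]
```

Call:
{"fn": "apply_moves", "kwargs": {
  "commands": [
    {"xyz":[0.017,0,0],"yaw":0},
    {"xyz":[0.034,0,0],"yaw":0},
    {"xyz":[0.035,0,-0.015],"yaw":0},
    {"xyz":[0.036,0,-0.022],"yaw":0},
    {"xyz":[0.037,0,-0.029],"yaw":0},
    {"xyz":[0.039,0,-0.04],"yaw":0},
    {"xyz":[0.045,0,-0.051],"yaw":0},
    {"xyz":[0.052,0,-0.061],"yaw":0},
    {"xyz":[0.061,0,-0.069],"yaw":0},
    {"xyz":[0.071,0,-0.074],"yaw":0},
    {"xyz":[0.081,0,-0.077],"yaw":0},
    {"xyz":[0.091,0,-0.079],"yaw":0},
    {"xyz":[0.097,0,-0.079],"yaw":0},
    {"xyz":[0.104,0,-0.079],"yaw":0},
    {"xyz":[0.11,0,-0.079],"yaw":0},
    {"xyz":[0.11,0,-0.079],"yaw":0}
  ]
}}

```text
clock: 33.92
tcp_pos: [476.5, 184.2, 89.0]
tool_rot: [0.0, 1.0, -0.027, -0.0]
contact_force: [-3.6, -0.0, -0.9]
gripper_width: 0.744
finger_force: 30.0
```

Call:
{"fn": "apply_moves", "kwargs": {
  "commands": [
    {"xyz":[-0.012,0,-0.01],"yaw":0},
    {"xyz":[-0.022,0,-0.04],"yaw":0},
    {"xyz":[-0.022,0,-0.075],"yaw":0},
    {"xyz":[-0.01,-0.005,-0.08],"yaw":-10},
    {"xyz":[0.01,-0.01,-0.08],"yaw":-20},
    {"xyz":[0.03,-0.018,-0.08],"yaw":-30},
    {"xyz":[0.05,-0.018,-0.08],"yaw":-40},
    {"xyz":[0.051,-0.018,-0.08],"yaw":-50},
    {"xyz":[0.051,-0.018,-0.08],"yaw":-60},
    {"xyz":[0.051,-0.018,-0.08],"yaw":-70},
    {"xyz":[0.051,-0.018,-0.08],"yaw":-80},
    {"xyz":[0.051,-0.018,-0.08],"yaw":-90},
    {"xyz":[0.051,-0.018,-0.08],"yaw":-90},
    {"xyz":[0.051,-0.018,-0.08],"yaw":-90}
  ]
}}

```text
clock: 35.67
tcp_pos: [529.0, 199.7, 169.7]
tool_rot: [0.001, 0.727, 0.687, 0.001]
contact_force: [0.6, -0.5, -0.6]
gripper_width: 0.007
finger_force: 0.0
```

Run:
```python
from h import *
s=ctrl.sense();print(cc(),psi(),s['contact_force'],s['wrist_torque'],s['gripper_width'])
W=snap('wrist','w10.png');g=cv2.cvtColor(W['frame'],cv2.COLOR_RGB2GRAY)
print('col',g[90:225,253].tolist());print('col',g[90:225,233].tolist())
z=s['tcp_pos'][2]+5
for o in (-10,0,10,20): print(o,proj(W,[cw(0,cc()[1]+o,z-83)])[0].round(),proj(W,[cw(0,cc()[1]+o,z-75)])[0].round())
print(proj(W,[cw(0,40,46),cw(0,44,46),cw(0,36,46)]).round())
```

```text
[ -0.9  18.6 169.7] 86.77796259470398 [ 0.58035583 -0.50531594 -0.56807079] [-0.00796018 -0.10832356  0.01318812] 0.006871343165532255
col [144, 142, 141, 141, 142, 143, 146, 146, 138, 132, 104, 92, 92, 93, 90, 92, 90, 92, 91, 93, 92, 128, 147, 146, 143, 142, 143, 143, 142, 142, 144, 141, 138, 149, 152, 151, 151, 151, 150, 151, 151, 151, 149, 150, 151, 128, 100, 89, 91, 91, 90, 90, 91, 89, 91, 88, 89, 89, 90, 90, 90, 88, 90, 88, 89, 89, 79, 52, 42, 41, 45, 45, 50, 52, 48, 49, 50, 53, 54, 50, 46, 43, 47, 46, 80, 86, 85, 87, 86, 86, 86, 85, 87, 87, 88, 87, 85, 86, 86, 85, 87, 75, 46, 35, 36, 38, 33, 39, 35, 42, 46, 46, 40, 39, 41, 49, 49, 44, 45, 41, 56, 120, 128, 128, 129, 129, 130, 129, 128, 127, 85, 71, 71, 73, 71]
col [147, 145, 146, 144, 141, 142, 144, 144, 143, 142, 141, 141, 142, 143, 139, 140, 141, 143, 140, 141, 104, 122, 140, 143, 143, 142, 142, 142, 141, 143, 142, 109, 129, 147, 151, 150, 150, 150, 149, 149, 150, 151, 150, 150, 149, 146, 143, 142, 141, 141, 140, 141, 141, 140, 141, 140, 141, 141, 140, 140, 139, 140, 139, 140, 140, 104, 80, 54, 43, 43, 46, 47, 52, 52, 49, 49, 50, 56, 54, 51, 50, 44, 47, 46, 127, 138, 137, 139, 138, 139, 138, 138, 138, 138, 138, 137, 137, 137, 138, 128, 96, 75, 48, 39, 39, 38, 38, 40, 38, 43, 47, 48, 41, 43, 45, 48, 48, 46, 44, 40, 42, 117, 129, 127, 128, 128, 128, 81, 44, 40, 41, 40, 40, 39, 39]
-10 [256. 211.] [256. 214.]
0 [255. 200.] [256. 203.]
10 [255. 189.] [256. 191.]
20 [255. 177.] [255. 179.]
[[255. 167.]
 [255. 163.]
 [255. 171.]]
```

Call:
{"fn": "apply_moves", "kwargs": {
  "commands": [
    {"xyz":[0,0,-0.06],"yaw":0},
    {"xyz":[-0.03,-0.04,-0.1],"yaw":0},
    {"xyz":[-0.06,-0.08,-0.13],"yaw":0},
    {"xyz":[-0.09,-0.12,-0.16],"yaw":0},
    {"xyz":[-0.1,-0.15,-0.16],"yaw":0},
    {"xyz":[-0.1,-0.15,-0.16],"yaw":0},
    {"xyz":[-0.1,-0.15,-0.16],"yaw":0}
  ],
  "claw": 0
}}

```text
clock: 36.6
tcp_pos: [373.7, 107.8, 329.3]
tool_rot: [0.0, 0.726, 0.688, 0.0]
contact_force: [0.5, -0.8, 0.5]
gripper_width: 0.721
finger_force: 0.0
```

Run:
```python
from h import *
W=snap('wrist','w11.png');T=snap('top','t11.png')
print(cc());whites(W,140);whites(T,140)
```

```text
[-151.2  -81.1  328.8]
white c 552.1 305.8 size 86 51 long axis deg -2.9 px [368.  16.]
white c 462.6 -308.3 size 85 65 long axis deg -85.6 px [351. 216.]
```

View pics/w11.png

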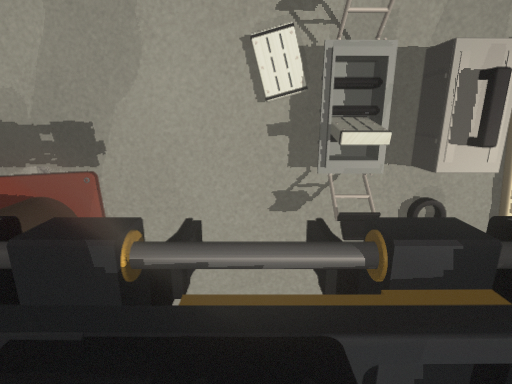

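```bash
cat >> h.py <<'E'
def roi(p,x0,x1,y0,y1,lo=170,z=18):
    f=p['frame'].min(2);m=np.zeros(f.shape,np.uint8);m[y0:y1,x0:x1]=(f[y0:y1,x0:x1]>lo)
    m=cv2.morphologyEx(m,cv2.MORPH_CLOSE,np.ones((7,7)))
    c=max(cv2.findContours(m,cv2.RETR_EXTERNAL,cv2.CHAIN_APPROX_NONE)[0],key=cv2.contourArea)
    q=np.array([w(p,x,z)[:2] for x in c[:,0].astype(float)],np.float32)
    (x,y),(a,b),th=cv2.minAreaRect(q)
    if a<b: a,b,th=b,a,th+90
    return np.array([x,y]),a,b,(th+90)%180-90
E
python3 - <<'E'
from h import *
W=snap('wrist')
for lo in (140,160,180):
    c,a,b,th=roi(W,235,314,15,110,lo);print(lo,c,a,b,th,((c-C)@cxv,(c-C)@cyv))
for px in [(249,36),(293,23),(308,92),(264,101)]: print(w(W,px,18).round(1))
print(psi())
go((0,0,0))
E
```

```text
140 [420.02688599 254.64883423] 98.12057495117188 64.61432647705078 -77.86118221282959 (np.float64(-112.6723856842041), np.float64(67.84643199768067))
160 [419.98779297 255.00183105] 97.18682861328125 63.951622009277344 -77.84267616271973 (np.float64(-112.72988570556642), np.float64(68.19689006347656))
180 [420.06533813 255.05085754] 84.15693664550781 63.3989372253418 -77.84099197387695 (np.float64(-112.65501318817138), np.float64(68.24990352783203))
[375.7 293.3  18. ]
[441.1 307.2  18. ]
[462.2 209.9  18. ]
[393.7 200.2  18. ]
86.96707714732011
shift [-0.1275 -0.3671  0.3291] yaw None
```

```bash
python3 -c "
from h import *
go((413,287,150),(413,287,3),ps=102.1)"
```

```text
shift [0.1809 0.03   0.1786] yaw -15.1
shift [0.181  0.0302 0.3256] yaw -15.1
```

Call:
{"fn": "apply_moves", "kwargs": {
  "commands": [
    {"xyz":[0.06,0.01,0.0],"yaw":-8},
    {"xyz":[0.12,0.02,0.02],"yaw":-15},
    {"xyz":[0.17,0.03,0.06],"yaw":-15},
    {"xyz":[0.181,0.03,0.11],"yaw":-15},
    {"xyz":[0.181,0.03,0.16],"yaw":-15},
    {"xyz":[0.181,0.03,0.21],"yaw":-15},
    {"xyz":[0.181,0.03,0.25],"yaw":-15},
    {"xyz":[0.181,0.03,0.28],"yaw":-15},
    {"xyz":[0.181,0.03,0.3],"yaw":-15},
    {"xyz":[0.181,0.03,0.315],"yaw":-15},
    {"xyz":[0.181,0.03,0.323],"yaw":-15},
    {"xyz":[0.181,0.03,0.325],"yaw":-15},
    {"xyz":[0.181,0.03,0.325],"yaw":-15},
    {"xyz":[0.181,0.03,0.325],"yaw":-15}
  ],
  "claw": 0
}}

```text
clock: 38.5
tcp_pos: [413.4, 287.2, 5.0]
tool_rot: [0.0, 0.629, 0.777, 0.001]
contact_force: [-0.6, 0.2, 0.6]
gripper_width: 1.002
finger_force: 0.0
```

```bash
python3 -c "
from h import *
s=ctrl.sense();print(s['tcp_pos'],psi(),s['contact_force'])"
```

```text
[413.37338615 287.20531517   5.03212164] 101.97451657306175 [-0.62999165  0.24546706  0.64472156]
```

Call:
{"fn": "apply_moves", "kwargs": {
  "commands": [
    {"xyz":[0,0,0.003],"yaw":0},
    {"xyz":[0,0,0.003],"yaw":0},
    {"xyz":[0,0,0.003],"yaw":0},
    {"xyz":[0,0,0.003],"yaw":0},
    {"xyz":[0,0,0.003],"yaw":0},
    {"xyz":[0,0,0.003],"yaw":0},
    {"xyz":[0,0,0.003],"yaw":0},
    {"xyz":[0,0,-0.005],"yaw":0},
    {"xyz":[0,0,-0.03],"yaw":0},
    {"xyz":[0,0,-0.06],"yaw":0},
    {"xyz":[0,0,-0.09],"yaw":0},
    {"xyz":[0,0,-0.12],"yaw":0},
    {"xyz":[0,0,-0.12],"yaw":0}
  ],
  "claw": 255
}}

```text
clock: 40.12
tcp_pos: [414.7, 287.9, 127.2]
tool_rot: [0.001, 0.629, 0.777, 0.003]
contact_force: [-0.0, 0.1, -1.3]
gripper_width: 0.754
finger_force: 30.0
```

```bash
python3 -c "
from h import *
print(psi(),cc());go(cw(-162,0,125),cw(-162,0,12),ps=177)"
```

```text
101.97671820191408 [-119.8  100.7  127.2]
shift [-0.0864 -0.0668  0.0017] yaw -75.0
shift [-0.0866 -0.0675  0.1147] yaw -75.0
```

Call:
{"fn": "apply_moves", "kwargs": {
  "commands": [
    {"xyz":[-0.03,-0.025,0.0],"yaw":-10},
    {"xyz":[-0.06,-0.05,0.0],"yaw":-20},
    {"xyz":[-0.087,-0.067,0.0],"yaw":-30},
    {"xyz":[-0.087,-0.067,0.0],"yaw":-40},
    {"xyz":[-0.087,-0.067,0.0],"yaw":-50},
    {"xyz":[-0.087,-0.067,0.0],"yaw":-60},
    {"xyz":[-0.087,-0.067,0.02],"yaw":-70},
    {"xyz":[-0.087,-0.067,0.05],"yaw":-75},
    {"xyz":[-0.087,-0.067,0.08],"yaw":-75},
    {"xyz":[-0.087,-0.067,0.1],"yaw":-75},
    {"xyz":[-0.087,-0.067,0.113],"yaw":-75},
    {"xyz":[-0.087,-0.067,0.113],"yaw":-75},
    {"xyz":[-0.087,-0.067,0.113],"yaw":-75}
  ]
}}

```text
clock: 41.75
tcp_pos: [365.7, 188.0, 11.7]
tool_rot: [0.0, 0.026, 1.0, 0.0]
contact_force: [0.0, 0.0, -0.6]
gripper_width: 0.756
finger_force: 30.0
```

```bash
python3 -c "
from h import *
print(psi(),cc(),ctrl.sense()['gripper_width'])"
```

```text
176.97099610527044 [-163.4   -1.5   11.7] 0.755548719020458
```

Call:
{"fn": "apply_moves", "kwargs": {
  "commands": [
    {"xyz":[-0.018,0,0],"yaw":0},
    {"xyz":[-0.035,0,0],"yaw":0},
    {"xyz":[-0.036,0,-0.013],"yaw":0},
    {"xyz":[-0.037,0,-0.021],"yaw":0},
    {"xyz":[-0.039,0,-0.028],"yaw":0},
    {"xyz":[-0.042,0,-0.039],"yaw":0},
    {"xyz":[-0.048,0,-0.05],"yaw":0},
    {"xyz":[-0.055,0,-0.06],"yaw":0},
    {"xyz":[-0.064,0,-0.068],"yaw":0},
    {"xyz":[-0.074,0,-0.073],"yaw":0},
    {"xyz":[-0.084,0,-0.076],"yaw":0},
    {"xyz":[-0.094,0,-0.078],"yaw":0},
    {"xyz":[-0.1,0,-0.078],"yaw":0},
    {"xyz":[-0.1,0,-0.078],"yaw":0}
  ]
}}

```text
clock: 43.5
tcp_pos: [466.1, 182.6, 90.1]
tool_rot: [0.001, 0.027, 1.0, 0.0]
contact_force: [-4.1, 0.6, -0.1]
gripper_width: 0.754
finger_force: 30.0
```

Run:
```python
from h import *
s=ctrl.sense();print(psi(),cc(),s['gripper_width'],s['contact_force'],s['wrist_torque'])
W=snap('wrist','w12.png');S=snap('side','s12.png')
a=cv2.imread('pics/w12.png');b=cv2.imread('pics/s12.png');
x,y=proj(S,[s['tcp_pos']])[0].astype(int);b=b[max(0,y-60):y+60,max(0,x-78):x+78]
cv2.imwrite('pics/c12.png',np.hstack([cv2.resize(a,(400,300)),cv2.resize(b,(390,300),interpolation=cv2.INTER_CUBIC)]))
```

```text
176.95705801535436 [-62.9  -1.7  90.1] 0.7539598299208282 [-4.11808864  0.64693194 -0.07149464] [ 0.14980663  0.53706748 -0.05460588]
```

Call:
{"fn": "apply_moves", "kwargs": {
  "commands": [
    {"xyz":[-0.006,0,0],"yaw":0},
    {"xyz":[-0.011,0,0],"yaw":0},
    {"xyz":[-0.011,0,0],"yaw":0},
    {"xyz":[0.0,0,-0.01],"yaw":0},
    {"xyz":[0.01,0,-0.04],"yaw":0},
    {"xyz":[0.01,0,-0.075],"yaw":0},
    {"xyz":[0.01,0,-0.11],"yaw":5},
    {"xyz":[0.0,0.005,-0.115],"yaw":15},
    {"xyz":[-0.02,0.01,-0.115],"yaw":25},
    {"xyz":[-0.04,0.02,-0.115],"yaw":35},
    {"xyz":[-0.061,0.021,-0.115],"yaw":45},
    {"xyz":[-0.061,0.021,-0.115],"yaw":55},
    {"xyz":[-0.061,0.021,-0.115],"yaw":65},
    {"xyz":[-0.061,0.021,-0.115],"yaw":75},
    {"xyz":[-0.061,0.021,-0.115],"yaw":85},
    {"xyz":[-0.061,0.021,-0.115],"yaw":90},
    {"xyz":[-0.061,0.021,-0.115],"yaw":90},
    {"xyz":[-0.061,0.021,-0.115],"yaw":90}
  ]
}}

```text
clock: 45.85
tcp_pos: [527.7, 200.3, 204.6]
tool_rot: [0.0, 0.725, 0.689, 0.001]
contact_force: [-0.0, -0.3, -1.1]
gripper_width: 0.752
finger_force: 30.0
```

Run:
```python
from h import *
s=ctrl.sense();print(psi(),cc(),s['gripper_width'],s['contact_force'],s['wrist_torque'])
W=snap('wrist','w13.png');a=cv2.imread('pics/w13.png');S=snap('side','s13.png');b=cv2.imread('pics/s13.png')
x,y=proj(S,[s['tcp_pos']])[0].astype(int);b=b[max(0,y-60):y+60,max(0,x-78):x+78]
cv2.imwrite('pics/c13.png',np.hstack([cv2.resize(a[60:360,56:456],(400,300)),cv2.resize(b,(390,300),interpolation=cv2.INTER_CUBIC)]))
g=cv2.cvtColor(W['frame'],cv2.COLOR_RGB2GRAY);print('col',g[90:235,253].tolist());print('col',g[90:235,233].tolist())
```

```text
87.06987637998091 [ -2.3  19.2 204.6] 0.7518278508801809 [-0.01645172 -0.33350919 -1.1156328 ] [-0.00835567 -0.05285986  0.04806236]
col [135, 138, 138, 138, 138, 136, 136, 135, 137, 139, 108, 91, 89, 90, 88, 88, 86, 88, 87, 85, 88, 85, 110, 140, 139, 139, 138, 137, 137, 138, 138, 138, 134, 143, 147, 146, 146, 145, 145, 144, 145, 146, 145, 147, 104, 88, 87, 88, 87, 88, 87, 86, 87, 87, 87, 86, 86, 87, 85, 87, 85, 87, 86, 67, 45, 41, 41, 44, 52, 50, 44, 47, 49, 51, 47, 47, 42, 43, 48, 79, 84, 87, 86, 84, 83, 84, 85, 84, 84, 84, 82, 86, 86, 85, 85, 56, 51, 94, 102, 102, 103, 102, 101, 103, 102, 101, 102, 102, 102, 102, 103, 104, 102, 103, 103, 102, 102, 103, 102, 102, 99, 87, 55, 44, 81, 115, 132, 137, 142, 146, 146, 146, 145, 146, 147, 146, 146, 145, 147, 145, 144, 144, 144, 142, 142]
col [138, 136, 136, 134, 134, 135, 137, 137, 135, 131, 133, 133, 135, 136, 138, 137, 138, 141, 141, 140, 140, 142, 132, 134, 137, 138, 137, 136, 137, 137, 136, 103, 122, 142, 146, 144, 146, 144, 145, 145, 146, 145, 144, 144, 138, 136, 137, 135, 135, 136, 134, 135, 135, 134, 134, 136, 133, 135, 135, 133, 135, 135, 100, 66, 47, 41, 41, 45, 48, 49, 46, 53, 52, 50, 52, 49, 45, 46, 58, 122, 132, 134, 133, 133, 134, 133, 134, 132, 132, 135, 132, 134, 134, 98, 85, 58, 64, 95, 100, 101, 101, 101, 102, 101, 103, 102, 104, 104, 104, 102, 103, 104, 104, 102, 97, 80, 80, 70, 70, 63, 89, 89, 57, 47, 85, 117, 133, 138, 143, 145, 146, 143, 141, 138, 139, 142, 144, 146, 148, 146, 147, 145, 141, 142, 142]
```

Call:
{"fn": "apply_moves", "kwargs": {
  "commands": [
    {"xyz":[-0.003,0.001,0.03],"yaw":0},
    {"xyz":[-0.003,0.001,0.055],"yaw":0},
    {"xyz":[-0.003,0.001,0.068],"yaw":0},
    {"xyz":[-0.003,0.001,0.075],"yaw":0},
    {"xyz":[-0.003,0.001,0.081],"yaw":0},
    {"xyz":[-0.003,0.001,0.087],"yaw":0},
    {"xyz":[-0.003,0.001,0.093],"yaw":0},
    {"xyz":[-0.003,0.001,0.099],"yaw":0},
    {"xyz":[-0.003,0.001,0.105],"yaw":0},
    {"xyz":[-0.003,0.001,0.111],"yaw":0},
    {"xyz":[-0.003,0.001,0.116],"yaw":0},
    {"xyz":[-0.003,0.001,0.118],"yaw":0},
    {"xyz":[-0.003,0.001,0.118],"yaw":0}
  ]
}}

```text
clock: 47.58
tcp_pos: [528.0, 196.9, 85.9]
tool_rot: [0.0, 0.726, 0.688, -0.0]
contact_force: [0.2, -2.6, -2.3]
gripper_width: 0.751
finger_force: 30.0
```

Call:
{"fn": "apply_moves", "kwargs": {
  "commands": [
    {"xyz":[0,0,0],"yaw":0},
    {"xyz":[0,0,0],"yaw":0},
    {"xyz":[0,0,0],"yaw":0},
    {"xyz":[0,0,0],"yaw":0},
    {"xyz":[0,0,-0.03],"yaw":0},
    {"xyz":[0,0,-0.08],"yaw":0},
    {"xyz":[0,0,-0.13],"yaw":0},
    {"xyz":[-0.03,0,-0.17],"yaw":0},
    {"xyz":[-0.09,-0.01,-0.17],"yaw":-7},
    {"xyz":[-0.15,-0.01,-0.17],"yaw":-7},
    {"xyz":[-0.21,-0.02,-0.17],"yaw":-7},
    {"xyz":[-0.27,-0.02,-0.17],"yaw":-7},
    {"xyz":[-0.33,-0.03,-0.17],"yaw":-7},
    {"xyz":[-0.39,-0.03,-0.17],"yaw":-7},
    {"xyz":[-0.45,-0.036,-0.17],"yaw":-7},
    {"xyz":[-0.51,-0.036,-0.16],"yaw":-7},
    {"xyz":[-0.538,-0.036,-0.15],"yaw":-7},
    {"xyz":[-0.538,-0.036,-0.15],"yaw":-7},
    {"xyz":[-0.538,-0.036,-0.15],"yaw":-7}
  ],
  "claw": 0
}}

```text
clock: 49.95
tcp_pos: [463.8, -337.3, 236.3]
tool_rot: [-0.0, 0.682, 0.731, 0.0]
contact_force: [0.9, -0.2, 0.3]
gripper_width: 1.002
finger_force: 0.0
```

Run:
```python
from h import *
W=snap('wrist','w14.png');T=snap('top','t14.png')
print(psi(),ctrl.sense()['tcp_pos']);print('w');whites(W);print('t');whites(T)
c,a,b,th=roi(W,190,330,60,235,150);print(c,a,b,th)
```

```text
94.05338649220057 [ 464.14013221 -336.96140409  236.84257878]
w
white c 460.7 -307.7 size 84 65 long axis deg -85.7 px [253. 147.]
t
white c 461.4 -304.9 size 78 66 long axis deg -89.2 px [347. 213.]
[ 460.34771729 -307.71002197] 84.07061004638672 64.12606811523438 -86.06924676895142
```

Call:
{"fn": "apply_moves", "kwargs": {
  "commands": [
    {"xyz":[-0.003,-0.001,0.05],"yaw":0},
    {"xyz":[-0.003,-0.001,0.1],"yaw":0},
    {"xyz":[-0.003,-0.001,0.15],"yaw":0},
    {"xyz":[-0.003,-0.001,0.19],"yaw":0},
    {"xyz":[-0.003,-0.001,0.215],"yaw":0},
    {"xyz":[-0.003,-0.001,0.228],"yaw":0},
    {"xyz":[-0.003,-0.001,0.233],"yaw":0},
    {"xyz":[-0.003,-0.001,0.233],"yaw":0},
    {"xyz":[-0.003,-0.001,0.233],"yaw":0},
    {"xyz":[-0.003,-0.001,0.233],"yaw":0}
  ]
}}

```text
clock: 51.3
tcp_pos: [463.3, -341.6, 4.2]
tool_rot: [0.001, 0.682, 0.731, -0.0]
contact_force: [0.4, -0.1, -0.1]
gripper_width: 0.999
finger_force: 0.0
```

```bash
python3 -c "
from h import *
print(psi(),ctrl.sense()['tcp_pos'])"
```

```text
93.96816111565761 [ 463.31129557 -341.64754233    4.17198742]
```

Call:
{"fn": "apply_moves", "kwargs": {
  "commands": [
    {"xyz":[0,0,0.002],"yaw":0},
    {"xyz":[0,0,0.002],"yaw":0},
    {"xyz":[0,0,0.002],"yaw":0},
    {"xyz":[0,0,0.002],"yaw":0},
    {"xyz":[0,0,0.002],"yaw":0},
    {"xyz":[0,0,0.002],"yaw":0},
    {"xyz":[0,0,0.002],"yaw":0},
    {"xyz":[0,0,-0.005],"yaw":0},
    {"xyz":[0,0,-0.03],"yaw":0},
    {"xyz":[0,0,-0.07],"yaw":0},
    {"xyz":[0,0,-0.11],"yaw":0},
    {"xyz":[0,0,-0.15],"yaw":0},
    {"xyz":[0,0,-0.18],"yaw":0},
    {"xyz":[0,0,-0.18],"yaw":0}
  ],
  "claw": 255
}}

```text
clock: 53.05
tcp_pos: [464.3, -342.5, 186.7]
tool_rot: [0.003, 0.682, 0.731, -0.0]
contact_force: [-0.7, 0.5, -1.6]
gripper_width: 0.755
finger_force: 30.0
```

```bash
python3 -c "
from h import *
print(psi(),cc());go(cw(-163,0,185),cw(-163,0,12),ps=-3)"
```

```text
93.97828953213241 [ -37.2 -526.2  186.7]
shift [ 0.5376 -0.061  -0.0012] yaw 97.0
shift [ 0.5384 -0.0617  0.1718] yaw 97.0
```

Call:
{"fn": "apply_moves", "kwargs": {
  "commands": [
    {"xyz":[0.05,-0.006,0.0],"yaw":10},
    {"xyz":[0.1,-0.012,0.0],"yaw":20},
    {"xyz":[0.15,-0.018,0.0],"yaw":30},
    {"xyz":[0.2,-0.024,0.0],"yaw":40},
    {"xyz":[0.25,-0.03,0.0],"yaw":50},
    {"xyz":[0.3,-0.036,0.0],"yaw":60},
    {"xyz":[0.36,-0.042,0.0],"yaw":70},
    {"xyz":[0.42,-0.048,0.0],"yaw":80},
    {"xyz":[0.48,-0.055,0.0],"yaw":90},
    {"xyz":[0.53,-0.061,0.01],"yaw":97},
    {"xyz":[0.538,-0.061,0.03],"yaw":97},
    {"xyz":[0.538,-0.061,0.07],"yaw":97},
    {"xyz":[0.538,-0.061,0.11],"yaw":97},
    {"xyz":[0.538,-0.061,0.14],"yaw":97},
    {"xyz":[0.538,-0.061,0.16],"yaw":97},
    {"xyz":[0.538,-0.061,0.17],"yaw":97},
    {"xyz":[0.538,-0.061,0.171],"yaw":97},
    {"xyz":[0.538,-0.061,0.171],"yaw":97}
  ]
}}

```text
clock: 55.3
tcp_pos: [365.1, 191.5, 12.7]
tool_rot: [-0.0, 1.0, -0.026, 0.0]
contact_force: [-0.6, 0.5, -1.2]
gripper_width: 0.757
finger_force: 30.0
```

```bash
python3 -c "
from h import *
print(psi(),cc(),ctrl.sense()['gripper_width'])"
```

```text
-3.029191432247933 [-164.2    1.9   12.7] 0.7574126856867198
```

Call:
{"fn": "apply_moves", "kwargs": {
  "commands": [
    {"xyz":[0.018,0,0],"yaw":0},
    {"xyz":[0.035,0,0],"yaw":0},
    {"xyz":[0.036,0,-0.013],"yaw":0},
    {"xyz":[0.037,0,-0.021],"yaw":0},
    {"xyz":[0.039,0,-0.028],"yaw":0},
    {"xyz":[0.042,0,-0.039],"yaw":0},
    {"xyz":[0.048,0,-0.05],"yaw":0},
    {"xyz":[0.056,0,-0.06],"yaw":0},
    {"xyz":[0.065,0,-0.068],"yaw":0},
    {"xyz":[0.075,0,-0.073],"yaw":0},
    {"xyz":[0.085,0,-0.076],"yaw":0},
    {"xyz":[0.095,0,-0.078],"yaw":0},
    {"xyz":[0.101,0,-0.078],"yaw":0},
    {"xyz":[0.101,0,-0.078],"yaw":0}
  ]
}}

```text
clock: 57.05
tcp_pos: [466.9, 186.1, 91.1]
tool_rot: [-0.0, 1.0, -0.027, 0.001]
contact_force: [-1.6, 0.5, 0.3]
gripper_width: 0.754
finger_force: 30.0
```

```bash
python3 -c "
from h import *
s=ctrl.sense();print(psi(),cc(),s['gripper_width'],s['contact_force'],s['wrist_torque'])"
```

```text
-3.0409642011277493 [-62.3   1.9  91.1] 0.7541923550107509 [-1.6324901   0.54531888  0.2692301 ] [ 0.13902629  0.59389565 -0.00451235]
```

Call:
{"fn": "apply_moves", "kwargs": {
  "commands": [
    {"xyz":[0.005,0,0],"yaw":0},
    {"xyz":[0.009,0,0],"yaw":0},
    {"xyz":[0.009,0,0],"yaw":0},
    {"xyz":[0.0,0,-0.01],"yaw":0},
    {"xyz":[-0.01,0,-0.04],"yaw":0},
    {"xyz":[-0.01,0,-0.075],"yaw":0},
    {"xyz":[-0.01,-0.01,-0.11],"yaw":-5},
    {"xyz":[0.0,-0.03,-0.114],"yaw":-15},
    {"xyz":[0.02,-0.05,-0.114],"yaw":-25},
    {"xyz":[0.04,-0.057,-0.114],"yaw":-35},
    {"xyz":[0.061,-0.057,-0.114],"yaw":-45},
    {"xyz":[0.061,-0.057,-0.114],"yaw":-55},
    {"xyz":[0.061,-0.057,-0.114],"yaw":-65},
    {"xyz":[0.061,-0.057,-0.114],"yaw":-75},
    {"xyz":[0.061,-0.057,-0.114],"yaw":-85},
    {"xyz":[0.061,-0.057,-0.114],"yaw":-90},
    {"xyz":[0.061,-0.057,-0.114],"yaw":-90},
    {"xyz":[0.061,-0.057,-0.114],"yaw":-90}
  ]
}}

```text
clock: 59.3
tcp_pos: [529.8, 239.8, 205.0]
tool_rot: [0.0, 0.726, 0.688, 0.001]
contact_force: [0.4, -0.1, -1.6]
gripper_width: 0.755
finger_force: 30.0
```

Run:
```python
from h import *
s=ctrl.sense();print(psi(),cc(),s['gripper_width'],s['contact_force'],s['wrist_torque'])
W=snap('wrist','w15.png');a=cv2.imread('pics/w15.png')
g=cv2.cvtColor(W['frame'],cv2.COLOR_RGB2GRAY);print('col',g[120:235,253].tolist());print('col',g[120:235,233].tolist())
z=s['tcp_pos'][2]+7-84
for o in (-10,0,10,20): print(o,proj(W,[cw(0,cc()[1]+o,z)])[0].round())
```

```text
86.87407650158681 [ -2.3  58.7 205. ] 0.7547821849033155 [ 0.36364201 -0.09925971 -1.61004709] [ 0.0473952  -0.06490539 -0.03137927]
col [185, 152, 126, 132, 137, 141, 142, 141, 140, 139, 136, 139, 142, 143, 105, 92, 90, 91, 90, 90, 90, 91, 88, 90, 89, 90, 93, 89, 87, 85, 136, 147, 141, 138, 139, 138, 139, 139, 138, 93, 138, 142, 138, 138, 138, 139, 138, 138, 138, 138, 137, 101, 89, 88, 87, 87, 90, 88, 87, 87, 87, 87, 88, 88, 87, 54, 44, 44, 44, 43, 44, 45, 53, 54, 49, 49, 43, 43, 90, 112, 113, 113, 114, 115, 114, 114, 116, 110, 112, 112, 114, 112, 112, 112, 113, 113, 112, 112, 112, 112, 112, 114, 112, 114, 113, 112, 112, 112, 113, 112, 112, 112, 112, 113, 112]
col [189, 155, 128, 138, 140, 140, 138, 136, 138, 139, 140, 138, 135, 136, 136, 139, 141, 140, 143, 144, 144, 144, 138, 144, 148, 135, 128, 128, 123, 92, 129, 137, 138, 137, 136, 138, 139, 139, 103, 78, 137, 145, 146, 145, 147, 147, 146, 145, 146, 146, 146, 137, 138, 137, 137, 137, 136, 137, 136, 135, 135, 136, 136, 99, 86, 55, 44, 40, 43, 45, 43, 46, 47, 49, 46, 48, 41, 43, 83, 108, 111, 112, 111, 112, 112, 112, 113, 113, 113, 113, 114, 113, 113, 115, 113, 115, 113, 113, 113, 114, 114, 114, 113, 113, 113, 112, 111, 113, 114, 113, 112, 115, 112, 114, 113]
-10 [257. 212.]
0 [257. 200.]
10 [257. 189.]
20 [257. 178.]
```

Call:
{"fn": "apply_moves", "kwargs": {
  "commands": [
    {"xyz":[0,0.001,0.03],"yaw":0},
    {"xyz":[0,0.001,0.055],"yaw":0},
    {"xyz":[0,0.001,0.068],"yaw":0},
    {"xyz":[0,0.001,0.075],"yaw":0},
    {"xyz":[0,0.001,0.081],"yaw":0},
    {"xyz":[0,0.001,0.087],"yaw":0},
    {"xyz":[0,0.001,0.093],"yaw":0},
    {"xyz":[0,0.001,0.099],"yaw":0},
    {"xyz":[0,0.001,0.105],"yaw":0},
    {"xyz":[0,0.001,0.111],"yaw":0},
    {"xyz":[0,0.001,0.116],"yaw":0},
    {"xyz":[0,0.001,0.118],"yaw":0},
    {"xyz":[0,0.001,0.118],"yaw":0}
  ]
}}

```text
clock: 60.98
tcp_pos: [530.5, 239.9, 86.2]
tool_rot: [-0.0, 0.726, 0.688, 0.0]
contact_force: [0.8, 2.2, -2.9]
gripper_width: 0.755
finger_force: 30.0
```

Call:
{"fn": "apply_moves", "kwargs": {
  "commands": [
    {"xyz":[0,0,0],"yaw":0},
    {"xyz":[0,0,0],"yaw":0},
    {"xyz":[0,0,0],"yaw":0},
    {"xyz":[0,0,0],"yaw":0},
    {"xyz":[0,0,-0.03],"yaw":0},
    {"xyz":[0,0,-0.08],"yaw":0},
    {"xyz":[0,0,-0.13],"yaw":0},
    {"xyz":[-0.04,0.01,-0.18],"yaw":0},
    {"xyz":[-0.09,0.02,-0.22],"yaw":0},
    {"xyz":[-0.14,0.03,-0.245],"yaw":0},
    {"xyz":[-0.18,0.04,-0.245],"yaw":0},
    {"xyz":[-0.18,0.04,-0.245],"yaw":0},
    {"xyz":[-0.18,0.04,-0.245],"yaw":0}
  ],
  "claw": 0
}}

```text
clock: 62.6
tcp_pos: [560.6, 58.1, 330.9]
tool_rot: [-0.0, 0.726, 0.688, -0.0]
contact_force: [-0.3, -0.2, -0.5]
gripper_width: 1.003
finger_force: 0.0
```

Run:
```python
from h import *
s=ctrl.sense();print(psi(),s['tcp_pos'])
W=snap('wrist','w16.png');T=snap('top','t16.png')
whites(T)
print(proj(W,[(694,172,102)]))
```

```text
86.9472924970708 [560.63501399  58.09563367 330.86314963]
[[355.20609192  74.7388907 ]]
```

View pics/w16.png

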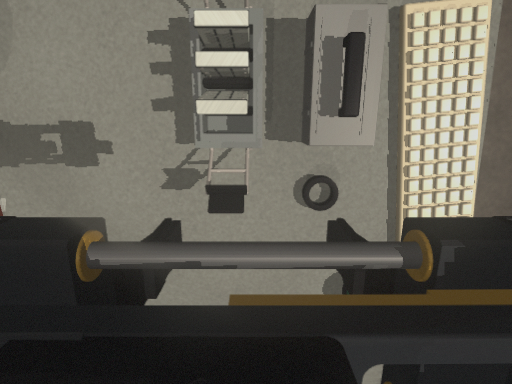

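```bash
python3 -c "
from h import *
go((693.5,174.5,180),(693.5,174.5,76),ps=87)"
```

```text
shift [0.1223 0.1269 0.1508] yaw 0.0
shift [0.1223 0.127  0.2548] yaw 0.0
```

Call:
{"fn": "apply_moves", "kwargs": {
  "commands": [
    {"xyz":[0.04,0.04,0.0],"yaw":0},
    {"xyz":[0.08,0.08,0.02],"yaw":0},
    {"xyz":[0.12,0.12,0.05],"yaw":0},
    {"xyz":[0.122,0.127,0.1],"yaw":0},
    {"xyz":[0.122,0.127,0.15],"yaw":0},
    {"xyz":[0.122,0.127,0.19],"yaw":0},
    {"xyz":[0.122,0.127,0.22],"yaw":0},
    {"xyz":[0.122,0.127,0.24],"yaw":0},
    {"xyz":[0.122,0.127,0.252],"yaw":0},
    {"xyz":[0.122,0.127,0.254],"yaw":0},
    {"xyz":[0.122,0.127,0.254],"yaw":0}
  ],
  "claw": 0
}}

```text
clock: 64.08
tcp_pos: [695.0, 173.1, 78.6]
tool_rot: [0.001, 0.726, 0.688, 0.001]
contact_force: [-0.0, -0.6, 0.5]
gripper_width: 1.001
finger_force: 0.0
```

Call:
{"fn": "apply_moves", "kwargs": {
  "commands": [
    {"xyz":[0,0,0],"yaw":0},
    {"xyz":[0,0,0],"yaw":0},
    {"xyz":[0,0,0],"yaw":0},
    {"xyz":[0,0,0],"yaw":0},
    {"xyz":[0,0,0],"yaw":0},
    {"xyz":[0,0,0],"yaw":0},
    {"xyz":[0,0,0],"yaw":0},
    {"xyz":[0,0,0],"yaw":0},
    {"xyz":[0,0,-0.01],"yaw":0},
    {"xyz":[0,0,-0.03],"yaw":0},
    {"xyz":[0,0,-0.07],"yaw":0},
    {"xyz":[0,0,-0.11],"yaw":0},
    {"xyz":[0,0,-0.13],"yaw":0},
    {"xyz":[0,0,-0.13],"yaw":0}
  ],
  "claw": 255
}}

```text
clock: 65.82
tcp_pos: [695.5, 173.1, 210.1]
tool_rot: [0.001, 0.726, 0.688, 0.002]
contact_force: [-0.5, -0.4, -3.8]
gripper_width: 0.247
finger_force: 30.0
```

```bash
python3 -c "
from h import *
s=ctrl.sense();print(psi(),cc(),s['contact_force'],s['wrist_torque'],s['gripper_width']);go((527.8,183.2,205),(527.8,183.2,122),ps=87)"
```

```text
86.97372324788745 [166.7   0.8 210.1] [-0.48470672 -0.38111632 -3.75352464] [-0.00705755 -0.07335808 -0.00103117] 0.24705239436235568
shift [ 0.0012 -0.168   0.0044] yaw -0.0
shift [ 0.0011 -0.1684  0.0874] yaw -0.0
```

Call:
{"fn": "apply_moves", "kwargs": {
  "commands": [
    {"xyz":[0,-0.04,0],"yaw":0},
    {"xyz":[0,-0.08,0],"yaw":0},
    {"xyz":[0,-0.12,0],"yaw":0},
    {"xyz":[0,-0.155,0],"yaw":0},
    {"xyz":[0,-0.168,0],"yaw":0},
    {"xyz":[0,-0.168,0],"yaw":0},
    {"xyz":[0,-0.168,0],"yaw":0},
    {"xyz":[0,-0.168,0.02],"yaw":0},
    {"xyz":[0,-0.168,0.04],"yaw":0},
    {"xyz":[0,-0.168,0.06],"yaw":0},
    {"xyz":[0,-0.168,0.068],"yaw":0},
    {"xyz":[0,-0.168,0.074],"yaw":0},
    {"xyz":[0,-0.168,0.074],"yaw":0}
  ]
}}

```text
clock: 67.45
tcp_pos: [526.5, 181.8, 132.9]
tool_rot: [-0.0, 0.726, 0.688, -0.0]
contact_force: [-0.1, -0.3, -2.0]
gripper_width: 0.249
finger_force: 30.0
```

```bash
python3 -c "
from h import *
s=ctrl.sense();print(psi(),cc(),s['contact_force'],s['wrist_torque'],s['gripper_width'])"
```

```text
86.96714394555327 [ -2.6   0.6 132.9] [-0.05466661 -0.25297323 -2.01714451] [-0.00210402 -0.10858224  0.01018227] 0.2488372411045715
```

Call:
{"fn": "apply_moves", "kwargs": {
  "commands": [
    {"xyz":[0,0.001,0.0],"yaw":0},
    {"xyz":[0,0.001,0.003],"yaw":0},
    {"xyz":[0,0.001,0.005],"yaw":0},
    {"xyz":[0,0.001,0.007],"yaw":0},
    {"xyz":[0,0.001,0.009],"yaw":0},
    {"xyz":[0,0.001,0.01],"yaw":0},
    {"xyz":[0,0.001,0.01],"yaw":0}
  ]
}}

```text
clock: 68.32
tcp_pos: [527.4, 181.8, 124.0]
tool_rot: [0.0, 0.726, 0.688, 0.0]
contact_force: [-3.5, -0.8, 3.7]
gripper_width: 0.25
finger_force: 30.0
```

Call:
{"fn": "apply_moves", "kwargs": {
  "commands": [
    {"xyz":[0,0,0],"yaw":0},
    {"xyz":[0,0,0],"yaw":0},
    {"xyz":[0,0,0],"yaw":0},
    {"xyz":[0,0,0],"yaw":0},
    {"xyz":[0,0,-0.03],"yaw":0},
    {"xyz":[0,0,-0.08],"yaw":0},
    {"xyz":[-0.02,0,-0.13],"yaw":0},
    {"xyz":[-0.053,0,-0.18],"yaw":0},
    {"xyz":[-0.053,0,-0.207],"yaw":0},
    {"xyz":[-0.053,0,-0.207],"yaw":0},
    {"xyz":[-0.053,0,-0.207],"yaw":0},
    {"xyz":[-0.053,0,-0.207],"yaw":0}
  ],
  "claw": 0
}}

```text
clock: 69.82
tcp_pos: [523.8, 129.1, 328.1]
tool_rot: [-0.001, 0.725, 0.688, -0.001]
contact_force: [0.4, -0.4, 0.3]
gripper_width: 1.0
finger_force: 0.0
```

Run:
```python
from h import *
s=ctrl.sense();print(psi(),s['tcp_pos'],cc())
W=snap('wrist','w17.png');g=cv2.cvtColor(W['frame'],cv2.COLOR_RGB2GRAY)
print('row130',g[130,205:305].tolist());print('row75',g[75,205:305].tolist());print('row170',g[170,205:305].tolist());print('col255',g[25:225,255].tolist())
```

```text
87.00477897439056 [523.77549543 129.06265419 328.08668291] [ -2.5 -52.1 328.1]
row130 [82, 82, 81, 82, 82, 81, 80, 80, 79, 81, 81, 82, 75, 114, 131, 131, 133, 131, 131, 130, 132, 111, 100, 90, 86, 85, 88, 88, 87, 86, 88, 85, 87, 88, 88, 88, 87, 86, 88, 87, 77, 48, 39, 41, 49, 46, 47, 45, 46, 47, 50, 48, 48, 49, 47, 50, 49, 50, 46, 55, 113, 125, 126, 125, 127, 124, 126, 130, 134, 133, 134, 134, 135, 134, 136, 133, 135, 136, 134, 136, 135, 134, 134, 135, 135, 134, 135, 130, 124, 121, 121, 122, 122, 121, 120, 121, 121, 126, 126, 125]
row75 [81, 81, 78, 79, 83, 80, 79, 80, 83, 85, 84, 99, 125, 134, 135, 135, 135, 134, 134, 133, 134, 134, 135, 135, 135, 135, 135, 136, 130, 133, 133, 135, 135, 133, 134, 135, 136, 134, 134, 135, 134, 135, 134, 135, 136, 135, 136, 130, 129, 126, 128, 128, 127, 128, 127, 128, 128, 129, 129, 128, 129, 128, 127, 126, 127, 129, 129, 129, 129, 133, 137, 127, 133, 137, 137, 135, 137, 136, 137, 138, 137, 136, 137, 136, 137, 135, 135, 138, 138, 124, 122, 120, 117, 117, 116, 118, 118, 116, 118, 118]
row170 [83, 84, 85, 84, 87, 84, 85, 85, 85, 86, 82, 82, 80, 77, 107,
[... 615 characters left out ...]
 128, 127, 128, 129, 127, 127, 127, 127, 128, 128, 127, 128, 127, 127, 128, 126, 127, 126, 127, 89, 50, 47, 50, 50, 49, 49, 48, 47, 49, 49, 47, 51, 47, 48, 47, 48, 47, 50, 47, 49, 48, 49, 49, 50, 44, 49, 48, 47, 46, 49, 48, 44, 46, 48, 48, 50, 48, 49, 46, 47, 48, 48, 49, 50, 50, 49, 47, 47, 47, 49, 48, 48, 48, 45, 45, 46, 48, 46, 50, 45, 45, 47, 46, 48, 48, 44, 49, 50, 49, 49, 48, 51, 49, 47, 47, 47, 50, 49, 48, 50, 50, 51, 51, 47, 51, 49, 48, 48, 74, 124, 132, 131, 132, 130, 132, 131, 132, 130, 130, 132, 133, 131, 129, 131, 131, 132, 132, 130, 130, 132, 132, 130, 132, 126, 133, 133, 129, 129, 127, 125, 121, 121, 123, 124, 124, 107, 133, 165, 154, 127, 124, 126, 125, 127, 129, 131, 128, 126]
```

Call:
{"fn": "apply_moves", "kwargs": {
  "commands": [
    {"xyz":[0.03,0.001,0.0],"yaw":0},
    {"xyz":[0.052,0.001,0.03],"yaw":0},
    {"xyz":[0.052,0.001,0.07],"yaw":0},
    {"xyz":[0.052,0.001,0.11],"yaw":0},
    {"xyz":[0.052,0.001,0.145],"yaw":0},
    {"xyz":[0.052,0.001,0.165],"yaw":0},
    {"xyz":[0.052,0.001,0.173],"yaw":0},
    {"xyz":[0.052,0.001,0.177],"yaw":0},
    {"xyz":[0.052,0.001,0.179],"yaw":0},
    {"xyz":[0.052,0.001,0.181],"yaw":0},
    {"xyz":[0.052,0.001,0.182],"yaw":0},
    {"xyz":[0.052,0.001,0.182],"yaw":0}
  ],
  "claw": 255
}}

```text
clock: 71.38
tcp_pos: [529.1, 180.8, 149.4]
tool_rot: [0.001, 0.726, 0.688, 0.001]
contact_force: [0.2, -1.0, 5.6]
gripper_width: 0.007
finger_force: 2.5
```

Call:
{"fn": "apply_moves", "kwargs": {
  "commands": [
    {"xyz":[0,-0.001,-0.04],"yaw":0},
    {"xyz":[-0.03,-0.001,-0.07],"yaw":0},
    {"xyz":[-0.09,-0.001,-0.07],"yaw":0},
    {"xyz":[-0.15,-0.001,-0.07],"yaw":0},
    {"xyz":[-0.205,-0.001,-0.06],"yaw":0},
    {"xyz":[-0.205,-0.001,-0.02],"yaw":0},
    {"xyz":[-0.205,-0.001,0.02],"yaw":0},
    {"xyz":[-0.205,-0.001,0.05],"yaw":0},
    {"xyz":[-0.205,-0.001,0.057],"yaw":0},
    {"xyz":[-0.205,-0.001,0.057],"yaw":0},
    {"xyz":[-0.195,-0.001,0.055],"yaw":0}
  ]
}}

```text
clock: 72.75
tcp_pos: [518.2, -14.1, 94.8]
tool_rot: [0.001, 0.726, 0.688, 0.001]
contact_force: [-0.3, -0.2, 0.6]
gripper_width: 0.006
finger_force: 0.0
```

Call:
{"fn": "apply_moves", "kwargs": {
  "commands": [
    {"xyz":[0.006,0,0.0],"yaw":0},
    {"xyz":[0.012,0,-0.006],"yaw":0},
    {"xyz":[0.018,0,-0.012],"yaw":0},
    {"xyz":[0.024,0,-0.017],"yaw":0},
    {"xyz":[0.03,0,-0.021],"yaw":0},
    {"xyz":[0.036,0,-0.025],"yaw":0},
    {"xyz":[0.042,0,-0.028],"yaw":0},
    {"xyz":[0.048,0,-0.031],"yaw":0},
    {"xyz":[0.054,0,-0.034],"yaw":0},
    {"xyz":[0.06,0,-0.036],"yaw":0},
    {"xyz":[0.066,0,-0.038],"yaw":0},
    {"xyz":[0.072,0,-0.038],"yaw":0},
    {"xyz":[0.077,0,-0.038],"yaw":0},
    {"xyz":[0.077,0,-0.038],"yaw":0}
  ]
}}

```text
clock: 74.5
tcp_pos: [521.0, 63.3, 131.1]
tool_rot: [-0.0, 0.725, 0.688, -0.0]
contact_force: [0.8, -0.2, -0.5]
gripper_width: 0.002
finger_force: 0.0
```

Call:
{"fn": "apply_moves", "kwargs": {
  "commands": [
    {"xyz":[-0.015,0,-0.01],"yaw":0},
    {"xyz":[-0.015,0,-0.06],"yaw":0},
    {"xyz":[0.02,0,-0.1],"yaw":0},
    {"xyz":[0.08,0,-0.1],"yaw":0},
    {"xyz":[0.14,0,-0.1],"yaw":0},
    {"xyz":[0.2,0,-0.1],"yaw":0},
    {"xyz":[0.26,0,-0.1],"yaw":0},
    {"xyz":[0.31,0,-0.1],"yaw":0},
    {"xyz":[0.324,0,-0.08],"yaw":0},
    {"xyz":[0.324,0,-0.03],"yaw":0},
    {"xyz":[0.324,0,0.01],"yaw":0},
    {"xyz":[0.324,0,0.035],"yaw":0},
    {"xyz":[0.324,0,0.039],"yaw":0},
    {"xyz":[0.324,0,0.039],"yaw":0},
    {"xyz":[0.313,0,0.037],"yaw":0},
    {"xyz":[0.313,0,0.037],"yaw":0}
  ]
}}

```text
clock: 76.5
tcp_pos: [538.7, 374.9, 96.0]
tool_rot: [0.0, 0.726, 0.688, 0.001]
contact_force: [0.3, -0.8, 0.1]
gripper_width: 0.006
finger_force: 0.0
```

Call:
{"fn": "apply_moves", "kwargs": {
  "commands": [
    {"xyz":[-0.006,0,0.0],"yaw":0},
    {"xyz":[-0.012,0,-0.006],"yaw":0},
    {"xyz":[-0.018,0,-0.012],"yaw":0},
    {"xyz":[-0.024,0,-0.017],"yaw":0},
    {"xyz":[-0.03,0,-0.021],"yaw":0},
    {"xyz":[-0.036,0,-0.025],"yaw":0},
    {"xyz":[-0.042,0,-0.028],"yaw":0},
    {"xyz":[-0.048,0,-0.031],"yaw":0},
    {"xyz":[-0.054,0,-0.034],"yaw":0},
    {"xyz":[-0.06,0,-0.036],"yaw":0},
    {"xyz":[-0.066,0,-0.038],"yaw":0},
    {"xyz":[-0.072,0,-0.038],"yaw":0},
    {"xyz":[-0.078,0,-0.038],"yaw":0},
    {"xyz":[-0.078,0,-0.038],"yaw":0}
  ]
}}

```text
clock: 78.25
tcp_pos: [533.5, 297.1, 132.1]
tool_rot: [-0.0, 0.726, 0.688, -0.0]
contact_force: [0.0, -0.2, -0.4]
gripper_width: 0.008
finger_force: 0.0
```

Call:
{"fn": "apply_moves", "kwargs": {
  "commands": [
    {"xyz":[0.015,0,-0.01],"yaw":0},
    {"xyz":[0.015,0,-0.06],"yaw":0},
    {"xyz":[-0.02,0,-0.12],"yaw":0},
    {"xyz":[-0.08,0,-0.17],"yaw":0},
    {"xyz":[-0.14,0,-0.2],"yaw":0},
    {"xyz":[-0.2,0,-0.2],"yaw":0},
    {"xyz":[-0.23,0,-0.2],"yaw":0},
    {"xyz":[-0.23,0,-0.2],"yaw":0},
    {"xyz":[-0.23,0,-0.2],"yaw":0}
  ]
}}

```text
clock: 79.38
tcp_pos: [521.7, 68.9, 332.8]
tool_rot: [-0.0, 0.726, 0.688, 0.001]
contact_force: [-0.1, -0.0, -0.4]
gripper_width: 0.0
finger_force: 0.0
```

Run:
```python
from h import *
s=ctrl.sense();print(psi(),s['tcp_pos'],cc(),s['clock'])
W=snap('wrist','w18.png')
```

```text
86.97702193446828 [521.69965443  68.92155634 332.79902266] [  -1.4 -112.3  332.8] 79.375
```

View pics/w18.png

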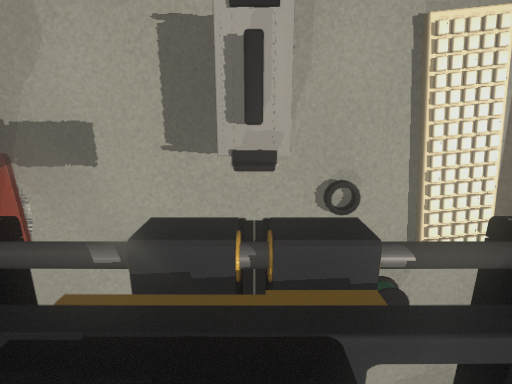

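Call:
{"fn": "apply_moves", "kwargs": {
  "commands": [
    {"xyz":[0.03,0,0],"yaw":0},
    {"xyz":[0.06,0,0],"yaw":0},
    {"xyz":[0.06,0,0],"yaw":0},
    {"xyz":[0.06,0,0],"yaw":0}
  ]
}}

```text
clock: 79.92
tcp_pos: [524.4, 128.8, 332.0]
tool_rot: [-0.0, 0.725, 0.689, -0.0]
contact_force: [0.5, 0.1, -0.2]
gripper_width: 0.004
finger_force: 0.0
```

Run:
```python
from h import *
W=snap('wrist','w19.png');g=cv2.cvtColor(W['frame'],cv2.COLOR_RGB2GRAY)
o=cv2.cvtColor(cv2.imread('pics/w1.png'),cv2.COLOR_BGR2GRAY)
print(cc(),g[25:100:2,255].tolist(),o[25:100:2,255].tolist(),g[195:218,255].tolist())
T=snap('top');whites(T)
```

```text
[ -1.8 -52.9 332. ] [135, 132, 133, 134, 134, 90, 46, 48, 45, 39, 38, 39, 53, 53, 51, 53, 50, 50, 45, 120, 143, 139, 139, 139, 139, 140, 141, 138, 139, 138, 140, 54, 52, 54, 56, 54, 54, 54] [131, 128, 131, 133, 132, 89, 48, 46, 44, 36, 40, 40, 52, 53, 52, 52, 50, 52, 47, 121, 139, 139, 139, 140, 140, 140, 139, 140, 139, 138, 138, 75, 53, 55, 55, 53, 54, 54] [55, 47, 49, 50, 49, 47, 50, 46, 49, 49, 41, 38, 42, 38, 39, 38, 38, 39, 41, 46, 49, 50, 46]
```

```bash
python3 -c "
from cell import ctrl
print(ctrl.close_job())"
```

```text
the job is handed in; nothing more can be done
None
```

The job is handed in at about 80 s on the robot's clock: all three cassettes I found stand upright in slots 1, 2 and 3, the lid is fully home and both clips are shut; one cassette slipped from the grip onto the bench partway through and was picked up again.

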